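# Open the bench dust filter and stand its wedge-cut insert in the cleaning tray

### The job

Open the small dust-filter canister on the violin maker's bench: press its cover in, turn it about a quarter turn anticlockwise until its lugs are free, lift it off and lay it flat, bar up, wholly on the cork mat. Then lift the filter insert out by its fin and stand it gently on its slanted foot in the steel tray, let go, and tap the top of its fin lightly with the fingertips to make sure that it does not rock. Leave both parts standing still and do not disturb the other things on the bench.

Things in the scene. Friction and masses are not known exactly. Their poses are not given: they have to be found in the camera images.
- canister: Grey dust-filter canister: a 118 mm tube on a 170 x 150 x 6 mm base plate bolted to the bench, a 50 mm black pipe stub at its back. Origin: centre of the plate's underside, on the bench; z up. The tube leans 28 degrees from vertical towards the canister's own -x (roughly away from the robot); its axis passes through this origin. Its inner floor is the plate's level top, 6 mm up.
- mouth: Upper end of the canister, fixed to it. Origin: on the tube's axis, 56 mm along it from the bench, at the underside of the locked cover. z: outward along the axis; x: the direction of the cover's lugs and bar when locked. Press the cover in 5 to 7 mm, turn it anticlockwise seen from outside (positive about z) by 80 degrees (70 to 92 frees it, a stop ends the turn), pull it straight out along z.
- rim (a point): Centre of the mouth's rim, on the axis, 11.3 mm outward of the mouth's origin, level with the tops of the retaining tabs. Clear bore here 90 mm. Farther in: the sprung ring, 74 mm bore, its face at mouth z = 0; then, from mouth z = -23 mm inward, a sleeve of 66 mm bore around the insert.
- tab (a point): Top of one of the two steel retaining tabs that hold the lugs (the other is opposite); tab undersides at mouth z = 6.3 mm. A 3.5 mm tooth under each tab and a stop behind it keep the locked lug from turning until the cover is pressed in more than 3.5 mm; hard bottom at 8 mm.
- spring_ring (a joint): Black sprung ring under the cover; how far it is pushed in along the axis, in m: about 0 with the cover locked, growing as the cover is pressed in, 0.008 at the bottom, -0.005 with the cover free. It pushes the cover outward with 9 N at 0 and 500 N/m more.
- cover: Bayonet cover, about 0.16 kg: aluminium flange 86 mm across, 8 mm thick, two lugs (16 mm wide, 6 mm thick, 104 mm over both) along its x, a hollow dome 56 mm across up to z = 28 mm, and on it a black grip bar 60 mm long along x, 14 mm wide along y, z = 28 to 58 mm. Origin: centre of the flat underside; z: out through the bar. It starts locked, its frame that of the mouth.
- bar_top (a point): Centre of the top of the cover's grip bar, 58 mm above the cover's underside.
- insert: White filter insert under the cover, about 0.18 kg: a 56 mm cylinder cut off aslant below, so it stands leaning on its foot (64 x 56 mm oval), with a grip fin on its end. Origin: centre of the foot; z vertical when it stands properly. Its axis leans 28 degrees from z to the insert's -x: (-0.469, 0, 0.883). At the start it stands so on the inner floor; it comes out along the tube's axis.
- fin_top (a point): Centre of the end of the insert's grip fin, 58 mm from the foot's centre along the insert's leaning axis. The fin is 12 mm thick (along the insert's y), 32 mm wide, and 34 mm long along the axis (from 24 to 58 mm). With the insert standing on its foot, a light push here straight down or along the axis does not tip it.
- mat: Square cork mat fixed on the bench, 180 x 180 x 4 mm. Origin: centre of its underside; z up.
- tray: Low square steel tray fixed on the bench, outside 170 x 170 mm, 18 mm high, walls 4 mm, floor about 4 mm thick. Origin: centre of its underside; z up.
- tray_in (a point): Centre of the tray's inner floor, on its upper face.
- jar: Bystander: closed amber glass jar, 56 mm across and 70 mm tall. Origin: centre of its underside. Leave alone.
- gouge: Bystander: hand tool with a wooden handle, 200 mm long, lying on the bench. Leave alone.
- thumb_plane: Bystander: small brass finger plane, 90 x 30 mm, about 45 mm tall. Leave alone.
Things that resemble listed ones, but are neither listed nor needed, are in the scene too. Several things have the shape of the tray; the one meant has the colours described above.

How it is judged (in metres and radians):
On the way, in this order (a step that is already met when the one before it is completed fails the run):
1. cover pressed in and turned at least 66 degrees in the mouth (angle between the x axis of cover and the x axis of mouth, either way round above 1.15 rad and distance between cover and mouth below 0.015 m).
2. the cover lies flat on the mat, bar up, let go and still (angle between cover's own z axis and vertical below 0.06 rad and z of cover in the frame of mat below 0.007 m and x of cover in the frame of mat between -0.05 and 0.05 m and y of cover in the frame of mat between -0.05 and 0.05 m and contact force between the fingers and cover below 0.1 N and linear speed of cover below 0.02 m/s), for 0.2 s.
3. the insert stands on its foot in the tray, let go and still (angle between insert's own z axis and vertical below 0.06 rad and z of insert in the frame of tray_in below 0.004 m and x of insert in the frame of tray_in between -0.075 and 0.075 m and y of insert in the frame of tray_in between -0.075 and 0.075 m and contact force between the fingers and insert below 0.1 N and linear speed of insert below 0.02 m/s), for 0.2 s.
4. fingertips touch the standing insert's fin from above with over 1 N and it does not rock (contact force between the fingers and insert above 1 N and angle between insert's own z axis and vertical below 0.06 rad and z of the grasp point in the frame of fin_top above 0.005 m), for 0.05 s.
At the end, for the whole second after the job is handed in: The cover lies flat, bar up, on the mat (tilt under 3.4 degrees, centre within 50 mm of the mat's centre along each mat axis); the insert stands on its slanted foot on the tray's floor (tilt under 3.4 degrees, foot within 4 mm of the floor); both released and still (angle between each of cover, insert's own z axis and vertical below 0.06 rad and z of cover in the frame of mat below 0.007 m and x of cover in the frame of mat between -0.05 and 0.05 m and y of cover in the frame of mat between -0.05 and 0.05 m and linear speed of each of cover, insert below 0.02 m/s and z of insert in the frame of tray_in below 0.004 m and x of insert in the frame of tray_in between -0.075 and 0.075 m and y of insert in the frame of tray_in between -0.075 and 0.075 m); the robot touches nothing.
It fails at once if the insert is pressed or slammed on the tray with over 80 N (contact force between insert and tray above 80 N).
It fails at once if the insert hits the tray faster than 0.35 m/s (dropped or thrown in) (contact force between insert and tray above 0.5 N and linear speed of insert above 0.35 m/s).
It fails at once if the jar is moved more than 30 mm (distance of jar from where it was at the start of the episode above 0.03 m).
It fails at once if the gouge is moved more than 30 mm (distance of gouge from where it was at the start of the episode above 0.03 m).
It fails at once if the finger plane is moved more than 30 mm (distance of thumb_plane from where it was at the start of the episode above 0.03 m).
It also fails if it takes over 61 s, if anything falls off the work surface, if the arm or the gripper's body presses on something with over 40 N, if the wrist force passes 120 N, or if a joint passes its speed limit or range.

### The arm

A 6-joint arm with a two-finger parallel gripper is mounted at the origin on the work surface. World frame = base frame: x ahead of the robot, y to its left, z up, the work surface at z = 0. Lengths are in mm, angles in rad, forces in N, time in s.
With the tool pointing down it reaches from about 275 to 850 mm from the base axis. Payload 5.2 kg.
Tool frame: the origin (TCP) lies between the finger pads; the fingertips stand 19 mm ahead of it and the grasp point (between the pads) is the TCP; x points along the fingers, y is the direction in which the jaws open and shut, and the axes are right-handed (so a half turn about x gives the same grasp; the last joint's range is limited). The gripper opens to 85 mm and grips with 20 to 120 N. Pads are 22 mm wide; open, the fingers measure 114 mm over their backs; the gripper's body (76 mm by 85 mm) begins 54 mm behind the grasp point. The pads swing forward as they close: fully open they stand 13 mm farther back than shut.
Start: joints at [-1.332, 0.259, 1.535, -0, 1.348, -0.203], TCP at [235.183, -497.186, 250.31] pointing down, gripper open.
Joint ranges: [-3.14, 3.14], [-0.91, 2.08], [0.19, 2.58], [-1.22, 4.36], [0.22, 2.71], [-3.12, 3.12]. Speed limits (rad/s): [2.57, 2.57, 3.14, 3.14, 3.14, 3.14].

### API

Orientations are given as a unit quaternion [w, x, y, z].
In Python, from bench import status, vision, ctrl gives the robot as it stands.
- The arm moves only by the shell command python3 -m crank 'ROWS' [FORCE]. ROWS is JSON, one flat list of numbers, 5 for each row, row after row: the shift along the world's x, y, z in m, then the turn about the world's z in degrees, then the closure, from 0 (fully open) to 1 (shut). In form: [x, y, z, yaw, grip, x, y, z, yaw, grip, ...]. A call has 1 to 12 rows; each row shifts and turns the commanded pose from where the row before left it; what a row does not reach is not made up. A row lasts 1/10 s, in which the tool goes at most 50 mm and 8.59 degrees, less where a joint would pass 70% of its speed; a pose out of reach is approached as far as the arm can. A call is refused whole if a number of a shift passes 0.05 or a number of a turn 8.59, either way. A call with a gripper value outside its range is refused whole. The fingers move at their own pace and stop on an object; FORCE is the grip in N (left out, the last holds). Time passes only in rows, so rows that do not move let the fingers close. It gives the time, the measured TCP pose, the force and the opening at its end, in the units of the state.
- status.state(): the state, without advancing time (a new reading comes with each control period).
- vision.snapshot(name): name is "scene" or "top" or "wrist"; returns the picture (384x512x3 uint8, red, green, blue); there is no depth.
- vision.camera_info(name): a dict with "K" (3x3 intrinsics, pixels), "extrinsics" (4x4, takes a point from camera to world coordinates). Camera axes: x right, y down, z forward; pixel columns grow to the right and rows downward; lengths in mm; the calibration is good to about 2 mm. A picture is of the moment at which its call begins: read the wrist's pose just before it. camera_info takes no time and is no camera call; for the wrist camera it gives the pose at the moment of the call.
- ctrl.hand_in(): hands the job in, once; it reports no verdict.
Trained networks look in the newest picture that a camera, given by its name, has taken for a name from the list of things; names that differ only in an ending like _2 or _b are one class to them, and where a whole thing is asked for, a point or a joint stands for the part that bears it (a point fixed in the world has none). Each returns a list of dicts, best first, with "conf" (0 to 1); they miss things now and then, are a little off and sometimes report something else, mostly with a low value. They report only what shows in the picture. A call takes as long as a camera call. They do not tell look-alikes from the thing itself.
- vision.recognise(camera, query): "extent" ([left, top, right, bottom] in pixels, round what is visible of it).
- vision.spot_point(camera, query): "uv" ([column, row] in pixels: a listed point, or the origin of a listed thing).
The state is a dict: "t": time; "joints": joint angles; "qvel": joint speeds; "joint_torque": joint torques, N m; "tool_pos": TCP position; "tool_rot": TCP orientation; "ft_force": force on the tool from outside, world axes, zero at the start; "wrist_torque": the same for the moment, N m; "gripper_width": finger opening in mm.
Only numpy, scipy, OpenCV 4.12 (cv2) and the standard library are available. Lean on these libraries where they do the work, as an engineer would, in place of code of your own. Each camera call takes 0.05 s, during which the arm holds its last target.

## Working session

There is one attempt and no reset: what is moved stays moved. The work goes in short steps, Python scripts to look and compute and a shell command to move; the robot and the scene stay as the last step left them, time stands still between calls to the robot, and variables do not carry over. Pictures are saved under pics/ and viewed, and the job is handed in when it is done.

```bash
ls -la; mkdir -p pics
cat > h.py <<'E'
import numpy as np, cv2
from bench import status, vision, ctrl
def save(cam,name,scale=1.5):
    im=vision.snapshot(cam); b=cv2.cvtColor(im,cv2.COLOR_RGB2BGR)
    cv2.imwrite(f'pics/{name}_raw.png',b)
    cv2.imwrite(f'pics/{name}.png',cv2.resize(b,None,fx=scale,fy=scale,interpolation=cv2.INTER_CUBIC)); return im
def ray(cam,uv,info=None):
    i=info or vision.camera_info(cam); K=np.array(i['K']);E=np.array(i['extrinsics'])
    d=E[:3,:3]@np.linalg.inv(K)@np.array([uv[0],uv[1],1.]); return E[:3,3],d/np.linalg.norm(d)
def atz(cam,uv,z,info=None):
    o,d=ray(cam,uv,info); return o+d*(z-o[2])/d[2]
def proj(cam,P,info=None):
    i=info or vision.camera_info(cam); K=np.array(i['K']);E=np.array(i['extrinsics'])
    c=(np.atleast_2d(P)-E[:3,3])@E[:3,:3]; q=c@K.T; return q[:,:2]/q[:,2:]
def tri(obs):
    A=np.zeros((3,3));b=np.zeros(3)
    for o,d in obs:
        M=np.eye(3)-np.outer(d,d);A+=M;b+=M@o
    p=np.linalg.solve(A,b); return p,[np.linalg.norm((np.eye(3)-np.outer(d,d))@(p-o)) for o,d in obs]
E
python3 - <<'E'
from h import *
for c in ['scene','top','wrist']:
    save(c,c+'0')
    i=vision.camera_info(c); print(c,np.round(i['K'],1).tolist(),np.round(i['extrinsics'],3).tolist())
    if c!='wrist':
        for q in ['canister','cover','mat','tray','jar','gouge','thumb_plane']:
            print(c,q,[(np.round(r['extent']).tolist(),round(r['conf'],2)) for r in vision.recognise(c,q)][:4])
        for q in ['canister','mouth','rim','tab','bar_top','mat','tray','tray_in','jar']:
            print(c,q,[(np.round(r['uv'],1).tolist(),round(r['conf'],2)) for r in vision.spot_point(c,q)][:4])
print(status.state())
E
```

```text
total 12
drwxr-xr-x  3 agent agent 4096 Dec  7 07:16 .
drwxr-xr-x 23 root  root  4096 Dec  7 07:16 ..
drwxr-xr-x  2 agent agent 4096 Dec  7 07:16 pics
scene [[437.7, 0.0, 256.4], [0.0, 437.7, 192.4], [0.0, 0.0, 1.0]] [[0.496, 0.651, -0.575, 1039.298], [0.868, -0.363, 0.338, -338.156], [0.011, -0.667, -0.745, 793.522], [0.0, 0.0, 0.0, 1.0]]
scene canister [([241.0, 177.0, 343.0, 259.0], 0.58)]
scene cover [([283.0, 192.0, 322.0, 232.0], 0.77)]
scene mat [([115.0, 222.0, 233.0, 328.0], 0.82), ([179.0, 295.0, 267.0, 368.0], 0.29)]
scene tray [([310.0, 147.0, 410.0, 223.0], 0.87), ([243.0, 103.0, 331.0, 163.0], 0.71)]
scene jar [([384.0, 219.0, 414.0, 254.0], 0.7), ([309.0, 147.0, 410.0, 223.0], 0.2)]
scene gouge [([178.0, 298.0, 264.0, 368.0], 0.94)]
scene thumb_plane [([304.0, 287.0, 348.0, 327.0], 0.96)]
scene canister [([288.3, 218.6], 0.85)]
scene mouth [([299.0, 211.1], 0.9)]
scene rim [([306.6, 207.1], 0.75)]
scene tab [([287.8, 193.2], 0.82), ([359.2, 181.4], 0.2), ([170.6, 268.9], 0.16)]
scene bar_top [([315.3, 201.1], 0.66)]
scene mat []
scene tray [([282.9, 133.5], 0.69)]
scen
[... 1343 characters left out ...]
.162], [0.0, 0.0, 0.0, 1.0]]
{'t': 1.75, 'joints': array([-1.33175334e+00,  2.58610325e-01,  1.53501353e+00,  4.54053198e-06,
        1.34798333e+00, -2.02756423e-01]), 'qvel': array([ 0.00095538,  0.00011022, -0.0002811 , -0.00031407, -0.00079914,
        0.0006386 ]), 'joint_torque': array([ 8.42383724e-04, -4.45914030e+01, -2.90884942e+01, -2.96117823e-04,
        1.11260608e-03,  8.75107986e-06]), 'tool_pos': array([ 235.20704279, -497.1744238 ,  250.29873863]), 'tool_rot': array([ 0.15492693,  0.68992614,  0.15493726, -0.6899232 ]), 'ft_force': array([0.45924678, 0.6534742 , 0.37958775]), 'wrist_torque': array([ 0.00445694, -0.03420839, -0.01037697]), 'gripper_width': 85.31150304291091}
```

View pics/scene0.png

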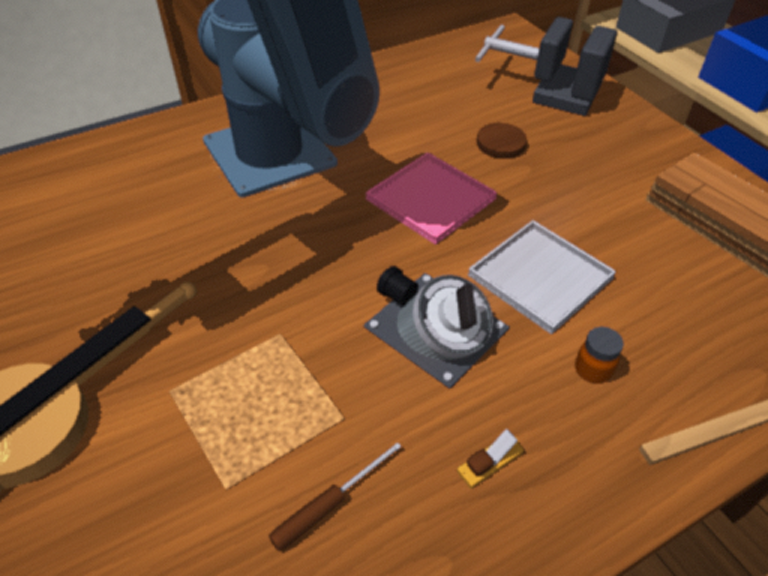

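View pics/top0.png

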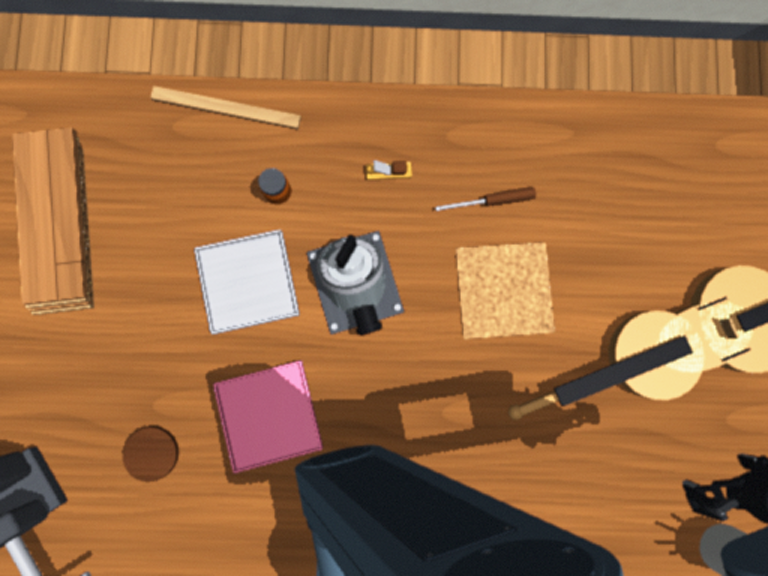

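Run:
```python
import cv2
a=cv2.imread('pics/scene0_raw.png')[150:270,230:360];b=cv2.imread('pics/top0_raw.png')[140:235,195:285]
cv2.imwrite('pics/sc_crop.png',cv2.resize(a,None,fx=5,fy=5,interpolation=cv2.INTER_CUBIC))
cv2.imwrite('pics/top_crop.png',cv2.resize(b,None,fx=6,fy=6,interpolation=cv2.INTER_CUBIC))
```

```text
(no output)
```

View pics/sc_crop.png

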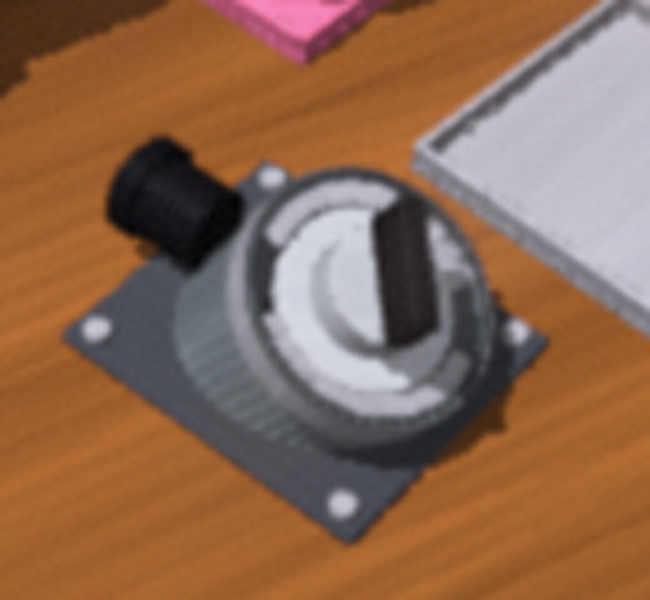

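View pics/top_crop.png

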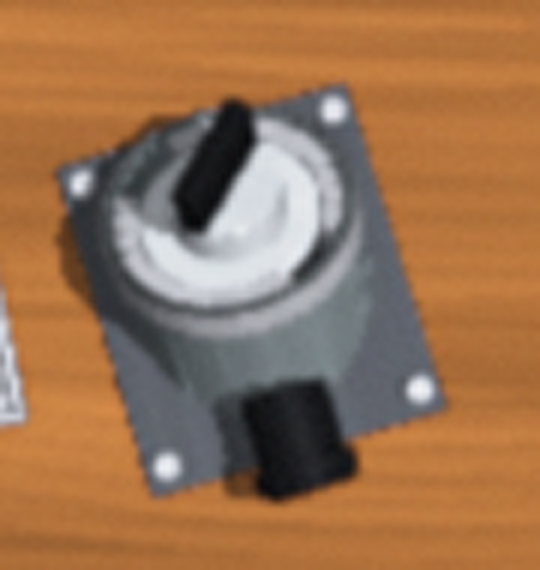

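```bash
cat > q.py <<'E'
from h import *
top=vision.camera_info('top')
def tc(u,v,z): return atz('top',(195+u/6,140+v/6),z,top)[:2]
c=[tc(*p,6) for p in [(57,172),(345,85),(450,405),(152,495)]]
c=np.array(c); print(np.round(c,1).tolist()); ctr=c.mean(0); print('ctr',ctr)
d=[np.linalg.norm(c[i]-c[(i+1)%4]) for i in range(4)];print('edges',np.round(d,1))
lean=(c[0]+c[1]-c[2]-c[3]); lean/=np.linalg.norm(lean); print('lean dir',lean,np.degrees(np.arctan2(lean[1],lean[0])))
b=np.array([tc(*p,6) for p in [(80,183),(333,110),(420,390),(167,467)]]);print('bolt ctr',b.mean(0))
L=np.append(lean*np.sin(np.radians(28)),np.cos(np.radians(28)))
for n,z in [('rim',67.3),('bar_top',56+58)]:
    P=np.append(ctr,0)+L*z; print(n,P.round(1),'top',proj('top',P),'scene',proj('scene',P))
# triangulate networks
for n,a,s in [('canister',(237.9,189.5),(288.3,218.6)),('mouth',(232.8,179.7),(299,211.1)),('rim',(228.4,174),(306.6,207.1)),('bar_top',(226.9,164.2),(315.3,201.1))]:
    print(n,*tri([ray('top',a),ray('scene',s)]))
# bar ends top: crop ends
zt=(np.append(ctr,0)+L*114)
for e in [(238,108),(192,222)]: print('bar end',tc(*e,zt[2]))
print('tray',atz('top',(165,191.7),4),atz('scene',(359.5,185),4))
print('mat',atz('top',(337.5,193.5),4), [atz('top',(u/1.5,v/1.5),4)[:2].round(0).tolist() for u,v in [(457,247),(546,242),(554,333),(463,339)]])
print('traycorners',[atz('top',(u/1.5,v/1.5),18)[:2].round(0).tolist() for u,v in [(195,247),(282,231),(298,318),(211,333)]])
print('jar',atz('top',(185.5,123),0))
from scipy.spatial.transform import Rotation as R
q=status.state()['tool_rot'];print(R.from_quat([q[1],q[2],q[3],q[0]]).as_matrix().round(3))
E
python3 q.py
```

```text
[[587.8, 144.7], [636.0, 5.0], [479.4, -50.8], [431.5, 92.1]]
ctr [533.68343401  47.75529587]
edges [147.8 166.2 150.7 165. ]
lean dir [0.94493101 0.3272696 ] 19.103134856118526
bolt ctr [534.37090016  48.29080832]
rim [563.5  58.1  59.4] top [[232.99499159 174.81264482]] scene [[302.36801009 208.73883395]]
bar_top [584.3  65.3 100.7] top [[230.01204564 164.59044786]] scene [[312.50532807 201.50985313]]
canister [531.09644023  45.85136264  -3.42733279] [np.float64(1.1926991368865567), np.float64(1.1926991368865274)]
mouth [552.64185975  58.81410964  39.30042105] [np.float64(0.25315270148961055), np.float64(0.25315270148968033)]
rim [564.73603338  69.91503475  59.45116896] [np.float64(1.2466098427385923), np.float64(1.2466098427385868)]
bar_top [585.03598363  73.10772876  98.39170821] [np.float64(0.8016666998533779), np.float64(0.8016666998533293)]
bar end [602.65566185  53.42734747]
bar end [550.33106522  72.0821494 ]
tray [516.31751411 256.86335498   4.        ] [533.06768128 253.51248537   4.        ]
mat [ 527.03268543 -248.76764621    4.        ] [[610.0, -151.0], [626.0, -328.0], [446.0, -343.0], [429.0, -165.0]]
traycorners [[590.0, 359.0], [627.0, 193.0], [459.0, 154.0], [426.0, 318.0]]
jar [725.47635719 208.21436842   0.        ]
[[ 0.     0.428 -0.904]
 [ 0.    -0.904 -0.428]
 [-1.    -0.    -0.   ]]
```

```bash
python3 -m crank '[0.026,0.042,0,-8,0, 0.026,0.042,0,-8,0, 0.026,0.042,0,-8,0, 0.026,0.042,0,-8,0, 0.026,0.042,0,-8,0, 0.026,0.042,0,-5,0, 0.026,0.042,0,0,0, 0.026,0.042,0,0,0, 0.026,0.042,0,0,0, 0.026,0.042,0,0,0, 0.026,0.042,0,0,0, 0.026,0.042,0,0,0]'
python3 -m crank '[0.020,0.035,-0.01,0,0, 0.018,0.026,0,0,0, 0,0,0,0,0]'
python3 - <<'E'
from h import *
save('wrist','w1')
for q in ['canister','mouth','rim','tab','bar_top']:
    print(q,[(np.round(r['uv'],1).tolist(),round(r['conf'],2)) for r in vision.spot_point('wrist',q)][:4])
s=status.state();print(s['t'],s['joints'],s['tool_pos'],s['gripper_width'],s['ft_force'])
E
```

```text
t: 2.95
tool_pos: [544.3, 2.1, 250.5]
tool_rot: [-0.113, 0.698, -0.113, -0.698]
ft_force: [0.0, -0.1, -0.1]
gripper_width: 85.4
t: 3.25
tool_pos: [582.8, 64.6, 239.6]
tool_rot: [0.112, -0.698, 0.111, 0.698]
ft_force: [0.6, -0.9, 0.0]
gripper_width: 85.7
canister []
mouth []
rim []
tab [([298.3, 224.9], 0.63)]
bar_top [([255.3, 184.8], 0.71)]
3.55 [-8.78852068e-02  3.26132792e-01  1.46571990e+00 -3.27412712e-04
  1.34953380e+00  1.80634333e+00] [581.12004066  59.91804024 240.61282736] 85.32976668435293 [-0.76838138 -0.01293831  0.12311547]
```

View pics/w1.png

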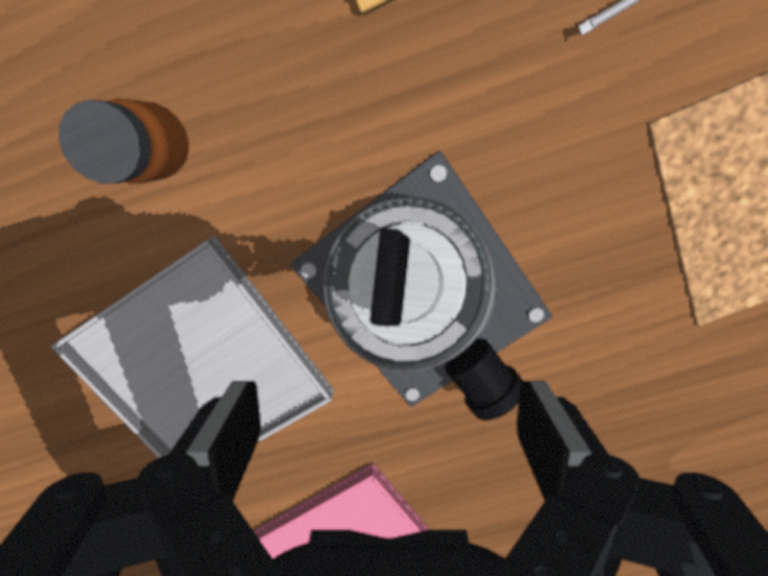

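Run:
```python
import cv2
a=cv2.imread('pics/w1_raw.png')[95:280,185:375]
cv2.imwrite('pics/w1_crop.png',cv2.resize(a,None,fx=4,fy=3.24,interpolation=cv2.INTER_CUBIC) if 0 else cv2.resize(a,None,fx=3.2,fy=3.2,interpolation=cv2.INTER_CUBIC))
a=cv2.imread('pics/w1_raw.png')[130:250,210:335]
cv2.imwrite('pics/w1_crop2.png',cv2.resize(a,None,fx=5,fy=5,interpolation=cv2.INTER_CUBIC))
```

```text
(no output)
```

View pics/w1_crop.png

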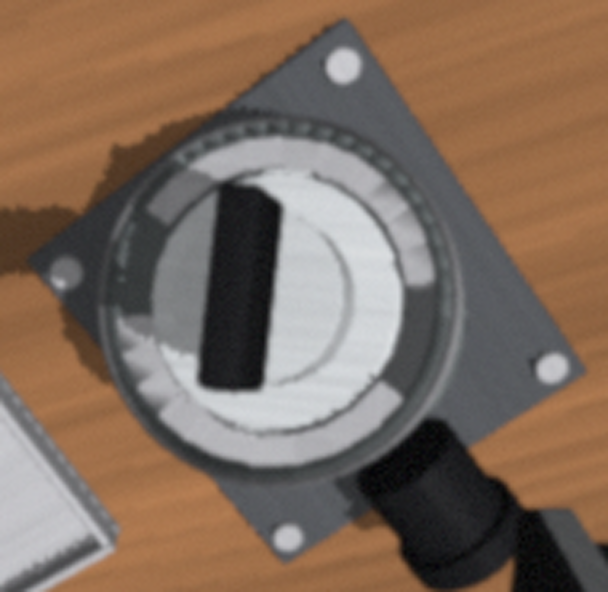

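View pics/w1_crop2.png

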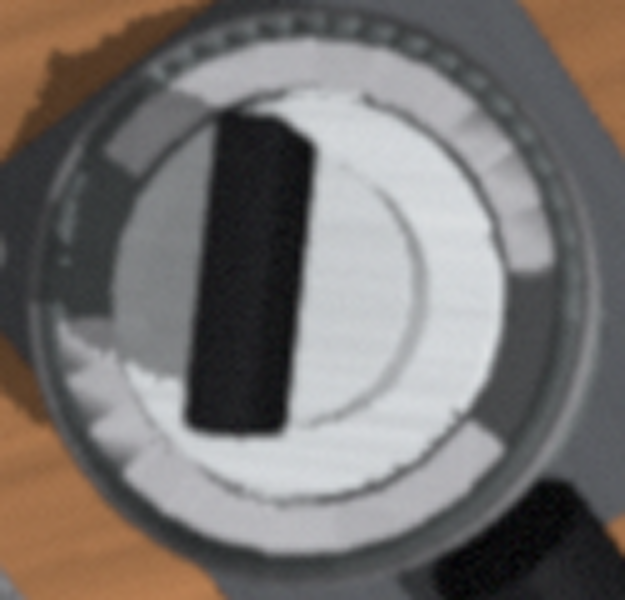

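```bash
cat > model.py <<'E'
from h import *
import json
th=np.radians(28)
def mouthR(yaw,phi):
    # yaw: lean azimuth; phi: bar angle about axis from downhill dir
    h=np.array([np.cos(yaw),np.sin(yaw),0]);a=h*np.sin(th)+np.array([0,0,np.cos(th)])
    e1=h*np.cos(th)-np.array([0,0,np.sin(th)]); e2=np.cross(a,e1)
    x=np.cos(phi)*e1+np.sin(phi)*e2
    return np.stack([x,np.cross(a,x),a],1)
def box(c,R,x,y,z0,z1):
    return np.array([c+R@np.array([sx*x,sy*y,z]) for sx in(1,-1) for sy in (1,-1) for z in (z0,z1)])
E
python3 - <<'E'
from model import *
from scipy.optimize import least_squares, minimize
w=vision.camera_info('wrist');t=vision.camera_info('top')
wc=np.array([(345,18),(585,370),(287,562),(30,262)])/3.2+[185,95]
tcn=np.array([(345,85),(450,405),(152,495),(57,172)])/6+[195,140]
def corners(x,y,yaw):
    h=np.array([np.cos(yaw),np.sin(yaw)]);l=np.array([-h[1],h[0]])
    # -x along lean; far-right, near-right, near-left, far-left
    return np.array([np.append(np.array([x,y])+h*a*85+l*b*75,6) for a,b in[(1,-1),(-1,-1),(-1,1),(1,1)]])
for name,f in [('wrist',lambda p:(proj('wrist',corners(*p),w)-wc).ravel()),('top',lambda p:(proj('top',corners(*p),t)-tcn).ravel())]:
    r=least_squares(f,[534,48,0.333]);print(name,r.x,np.degrees(r.x[2]),r.fun.round(1))
    if name=='wrist': P=r.x
im=cv2.imread('pics/w1_raw.png');
m=(im.max(2)<45).astype(np.uint8);mm=np.zeros_like(m);mm[145:225,240:280]=m[145:225,240:280]
cv2.imwrite('pics/mask.png',mm*255)
def cost(p,show=False):
    x,y,phi=p
    R=mouthR(P[2],phi);c=np.array([x,y,0])+R[:,2]*56
    q=cv2.convexHull(proj('wrist',box(c,R,30,7,28,58),w).astype(np.float32))
    z=np.zeros((384*4,512*4),np.uint8);cv2.fillPoly(z,[np.round(q*4).astype(int)],255)
    z=cv2.resize(z,(512,384),interpolation=cv2.INTER_AREA)/255.
    return np.abs(z-mm).sum()
best=min(((cost([P[0],P[1],ph]),ph) for ph in np.radians(np.arange(-70,0,3))))
print(best,mm.sum())
r=minimize(cost,[P[0],P[1],best[1]],method='Nelder-Mead',options=dict(initial_simplex=[[P[0],P[1],best[1]],[P[0]+4,P[1],best[1]],[P[0],P[1]+4,best[1]],[P[0],P[1],best[1]+.1]]))
print(r.x,r.fun,np.degrees(r.x[2]))
ph=r.x[2];R=mouthR(P[2],ph);c=np.array([P[0],P[1],0])+R[:,2]*56
print('bar dir az',np.degrees(np.arctan2(R[1,0],R[0,0])),'bartop',c+R[:,2]*58, 'with fit',np.array([r.x[0],r.x[1],0])+R[:,2]*114,'R',R.round(3).tolist())
R2=mouthR(P[2],ph+np.radians(80));print('az after80',np.degrees(np.arctan2(R2[1,0],R2[0,0])))
print('jaw y az now',-64.7-45)
E
```

```text
wrist [5.32789917e+02 4.41891197e+01 3.22874812e-01] 18.49936404848838 [ 0.3 -0.8  1.6  0.3 -0.3  1.3 -1.6 -0. ]
top [5.33757705e+02 4.77607363e+01 3.30867922e-01] 18.95733548394551 [ 0.2 -0.8 -0.   0.6  0.3  0.9 -0.5 -0.7]
(np.float64(346.7607843137255), np.float64(-0.6457718232379019)) 1155
[532.79454632  43.95300861  -0.65954497] 333.70196078431377 -37.78914325949731
bar dir az -22.789194117117376 bartop [583.54415786  61.17062485 100.65602559] with fit [583.54878749  60.93451374 100.65602559] R [[0.856, 0.262, 0.445], [-0.36, 0.921, 0.149], [-0.371, -0.288, 0.883]]
az after80 64.27206979548296
jaw y az now -109.7
```

```bash
cat > ov.py <<'E'
from model import *
w=vision.camera_info('wrist')
im=cv2.imread('pics/w1_raw.png')[:,:];S=5;o=np.array([210,130])
big=cv2.resize(im[130:250,210:335],None,fx=S,fy=S,interpolation=cv2.INTER_CUBIC)
import sys
x,y,yaw,phi=[float(v) for v in sys.argv[1:5]]
R=mouthR(np.radians(yaw),np.radians(phi));c=np.array([x,y,0])+R[:,2]*56
b=box(c,R,30,7,28,58)
pr=lambda P:np.round((proj('wrist',P,w)-o+.5)*S).astype(int)
q=pr(b)
for i in range(8):
    for k in (1,2,4):
        j=i^k
        if j>i: cv2.line(big,tuple(map(int,q[i])),tuple(map(int,q[j])),(0,255,0),1)
an=np.linspace(0,2*np.pi,80)
for r,z,col in [(45,11.3,(0,0,255)),(59,11.3,(255,0,0)),(43,8,(255,0,255)),(28,28,(0,255,255))]:
    pts=np.array([c+R@np.array([r*np.cos(t),r*np.sin(t),z]) for t in an]);cv2.polylines(big,[pr(pts)],True,col,1)
cv2.imwrite('pics/'+sys.argv[5]+'.png',big)
E
python3 ov.py 532.8 44.2 18.6 -37.8 ov1
```

```text
(no output)
```

View pics/ov1.png

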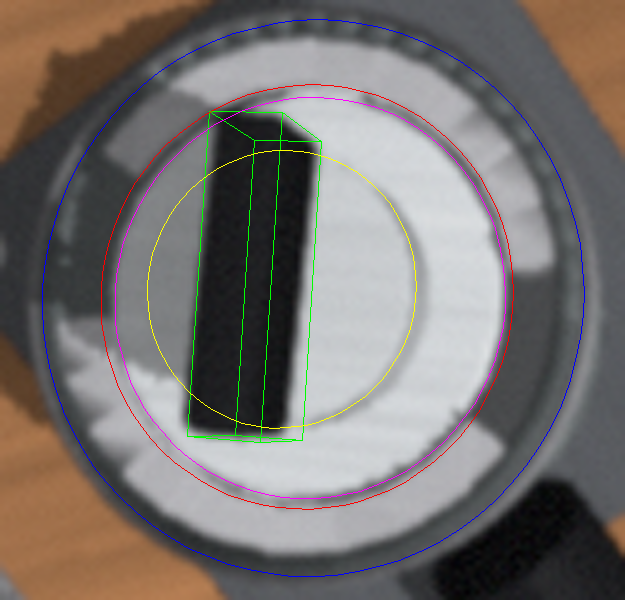

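View pics/mask.png

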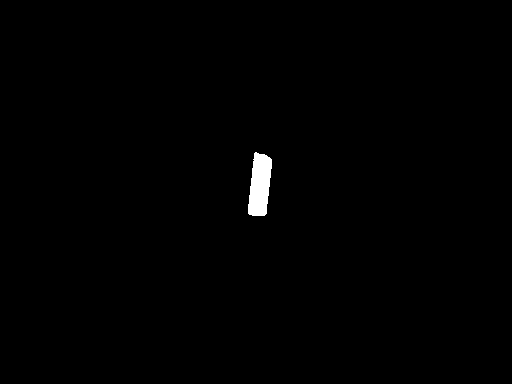

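```bash
sed -i "s#pics/w1_raw.png#pics/w2_raw.png#" ov.py
python3 - <<'E'
from model import *
from scipy.optimize import least_squares, minimize
save('wrist','w2'); s=status.state();print(s['t'],s['tool_pos'])
w=vision.camera_info('wrist')
im=cv2.imread('pics/w2_raw.png');a=cv2.imread('pics/w1_raw.png')
sh=cv2.phaseCorrelate(np.float64(cv2.cvtColor(a,6)[95:280,185:375]),np.float64(cv2.cvtColor(im,6)[95:280,185:375]))[0];print('shift',sh)
def corners(x,y,yaw):
    h=np.array([np.cos(yaw),np.sin(yaw)]);l=np.array([-h[1],h[0]])
    return np.array([np.append(np.array([x,y])+h*a*85+l*b*75,6) for a,b in[(1,-1),(-1,-1),(-1,1),(1,1)]])
wc=np.array([(345,18),(585,370),(287,562),(30,262)])/3.2+[185,95]+np.array(sh)
r=least_squares(lambda p:(proj('wrist',corners(*p),w)-wc).ravel(),[534,48,0.333]);print(r.x,np.degrees(r.x[2]),r.fun.round(1));P=r.x
m=(im.max(2)<45).astype(np.uint8);x0=int(sh[0]);y0=int(sh[1]);mm=np.zeros_like(m);sl=(slice(145+y0,225+y0),slice(240+x0,282+x0));mm[sl]=m[sl]
def cost(p):
    x,y,phi=p
    R=mouthR(np.radians(18.9),phi);c=np.array([x,y,0])+R[:,2]*56
    q=cv2.convexHull(proj('wrist',box(c,R,30,7,28,58),w).astype(np.float32))
    z=np.zeros((384*4,512*4),np.uint8);cv2.fillPoly(z,[np.round(q*4).astype(int)],255)
    z=cv2.resize(z,(512,384),interpolation=cv2.INTER_AREA)/255.
    return np.abs(z-mm).sum()
r=minimize(cost,[P[0],P[1],-.66],method='Nelder-Mead',options=dict(initial_simplex=[[P[0],P[1],-.66],[P[0]+4,P[1],-.66],[P[0],P[1]+4,-.66],[P[0],P[1],-.55]]))
print(r.x,r.fun,np.degrees(r.x[2]),mm.sum())
E
```

```text
3.6 [581.15182196  59.93132563 240.67717792]
shift (-4.8205886311331625, -0.42695032758607)
[5.35303184e+02 4.97452916e+01 3.19967515e-01] 18.3327881748323 [ 0.1 -0.9  1.7  0.6 -0.   1.3 -1.6 -0.3]
[533.93446916  48.81054046  -0.6360016 ] 344.1490196078432 -36.44020741335761 1174
```

```bash
python3 ov.py 534.2 48.6 18.7 -38 ov2
```

```text
(no output)
```

View pics/ov2.png

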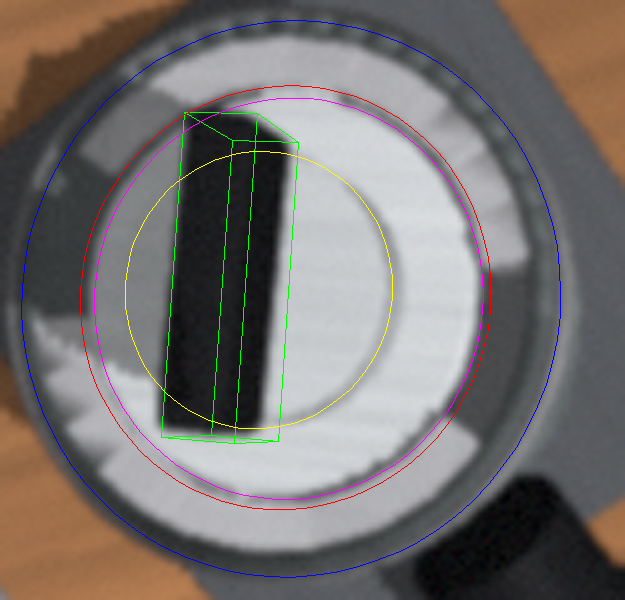

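```bash
python3 -m crank '[0,0.0047,-0.04,-5,0.5, 0,0,-0.04,0,0.5, 0,0,-0.035,0,0.5,0,0,0,0,0.5,0,0,0,0,0.5]' 50
python3 - <<'E'
from h import *
save('wrist','w3');s=status.state();print(s['t'],s['tool_pos'],s['gripper_width'],s['ft_force'])
E
```

```text
t: 4.1
tool_pos: [581.5, 65.1, 125.9]
tool_rot: [0.144, -0.692, 0.144, 0.692]
ft_force: [-0.2, 0.4, 0.1]
gripper_width: 42.9
4.15 [582.59830725  65.18706267 127.1657026 ] 42.94166312592755 [ 0.50055237 -0.29915317 -0.58272162]
```

View pics/w3.png

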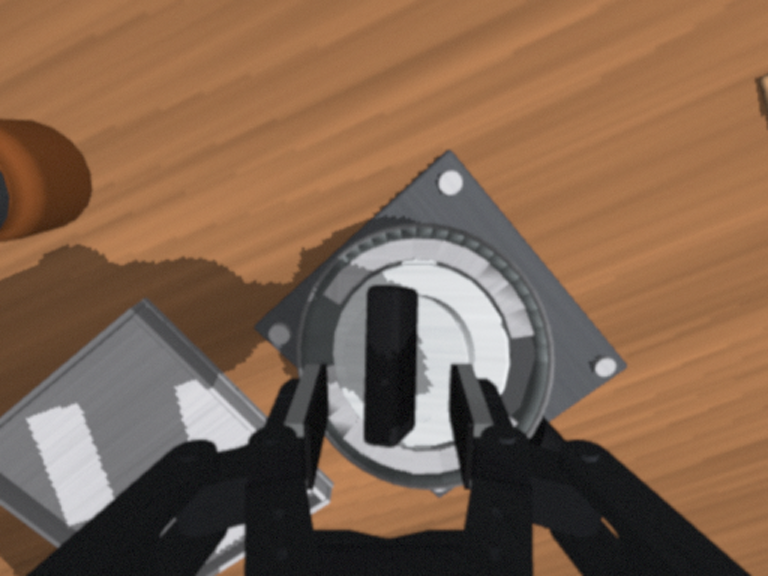

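```bash
python3 -m crank '[0,0,-0.012,0,0.5, 0,0,-0.011,0,0.5, 0,0,0,0,0.6, 0,0,0,0,0.6]'
python3 - <<'E'
from h import *
save('wrist','w4');save('scene','s4');s=status.state();print(s['t'],s['tool_pos'],s['gripper_width'],s['ft_force'])
a=cv2.imread('pics/s4_raw.png')[120:280,220:380];cv2.imwrite('pics/s4c.png',cv2.resize(a,None,fx=3.6,fy=3.6,interpolation=2))
E
```

```text
t: 4.55
tool_pos: [581.3, 65.9, 102.1]
tool_rot: [0.144, -0.692, 0.144, 0.693]
ft_force: [0.5, 0.7, 0.5]
gripper_width: 34.2
4.65 [581.69887139  65.8207555  102.60199509] 33.751179375191725 [ 0.46386934  0.62109569 -0.07914461]
```

View pics/w4.png

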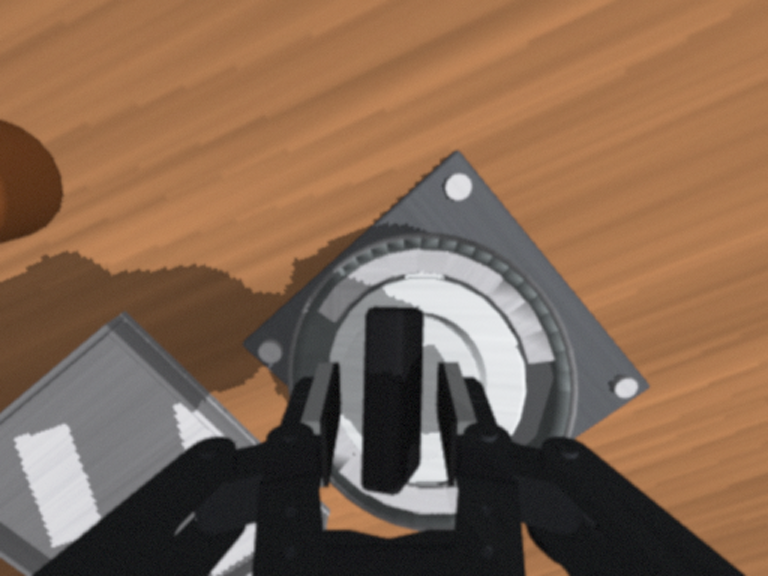

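View pics/s4c.png

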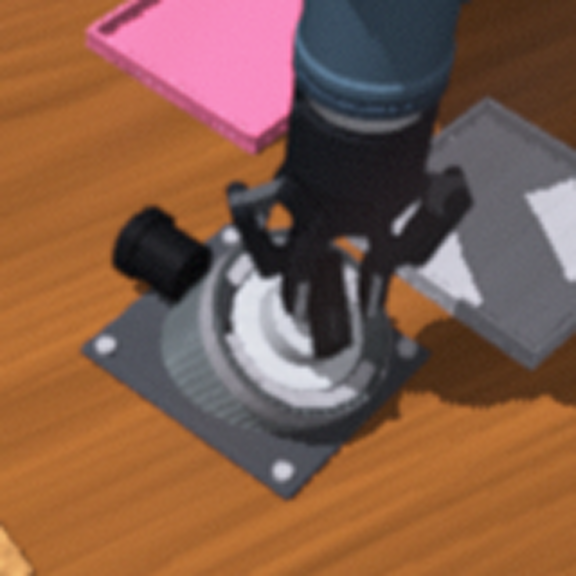

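```bash
python3 -m crank '[0,0,-0.001,0,0.9, 0,0,0,0,0.9, 0,0,0,0,0.9, 0,0,0,0,0.9, 0,0,0,0,0.9]' 50
python3 - <<'E'
from h import *
s=status.state();print(s['t'],s['tool_pos'],s['gripper_width'],s['ft_force'],s['wrist_torque'])
E
```

```text
t: 5.15
tool_pos: [581.8, 65.3, 101.9]
tool_rot: [-0.143, 0.693, -0.144, -0.692]
ft_force: [-1.4, -3.3, 5.9]
gripper_width: 17.3
5.15 [581.82531755  65.34405462 101.94995183] 17.304372668388066 [-1.36176826 -3.25863379  5.92367726] [-0.92344894  0.40298832  0.12875557]
```

```bash
python3 -m crank '[-0.0009,-0.0003,-0.0018,0,0.9, -0.0009,-0.0003,-0.0018,0,0.9, -0.0009,-0.0003,-0.0018,0,0.9,0,0,0,0,0.9]'
python3 - <<'E'
from h import *
s=status.state();print(s['t'],s['tool_pos'],s['gripper_width'],s['ft_force'],s['wrist_torque'])
save('wrist','w5')
E
```

```text
t: 5.55
tool_pos: [580.1, 64.8, 97.7]
tool_rot: [-0.144, 0.694, -0.143, -0.691]
ft_force: [0.2, -2.3, 10.1]
gripper_width: 17.4
5.55 [580.10366754  64.78248807  97.67596206] 17.425520444826578 [ 0.24720272 -2.29778351 10.10081618] [-0.80870566  0.52008126  0.12845493]
```

View pics/w5.png

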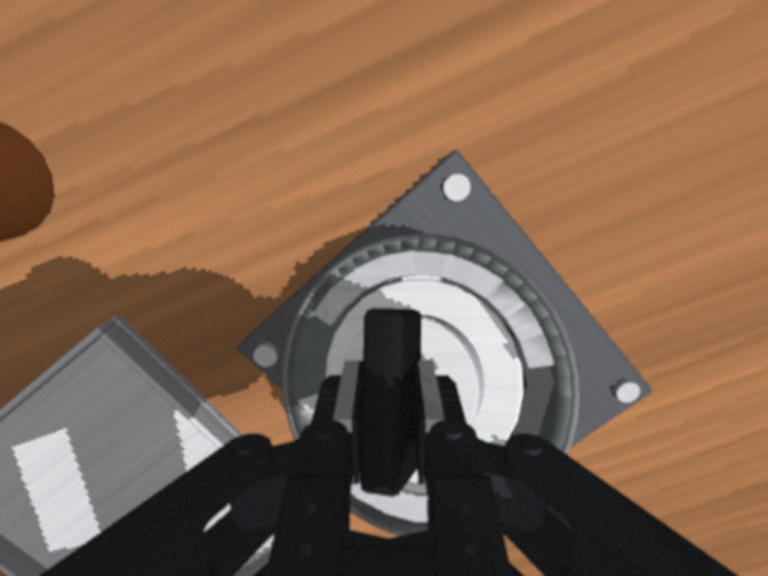

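```bash
python3 -m crank '[-0.0007,-0.0002,-0.0013,0,0.9, 0,0,0,0,0.9]'
python3 -m crank '[0,0,0,4,0.9, 0,0,0,4,0.9, 0,0,0,4,0.9, 0,0,0,0,0.9]'
python3 - <<'E'
from h import *
s=status.state();print(s['t'],s['tool_pos'],s['gripper_width'],s['ft_force'],s['wrist_torque'])
save('wrist','w6')
E
```

```text
t: 5.8
tool_pos: [579.6, 64.7, 96.7]
tool_rot: [-0.144, 0.694, -0.143, -0.691]
ft_force: [-0.1, -1.6, 12.1]
gripper_width: 17.0
t: 6.2
tool_pos: [580.3, 65.6, 96.7]
tool_rot: [-0.071, 0.706, -0.069, -0.702]
ft_force: [1.4, 3.1, 10.7]
gripper_width: 15.6
6.2 [580.34007626  65.56990951  96.74582944] 15.647864758922506 [ 1.39257612  3.06699491 10.65281502] [ 0.02628749  0.10966788 -0.02893996]
```

View pics/w6.png

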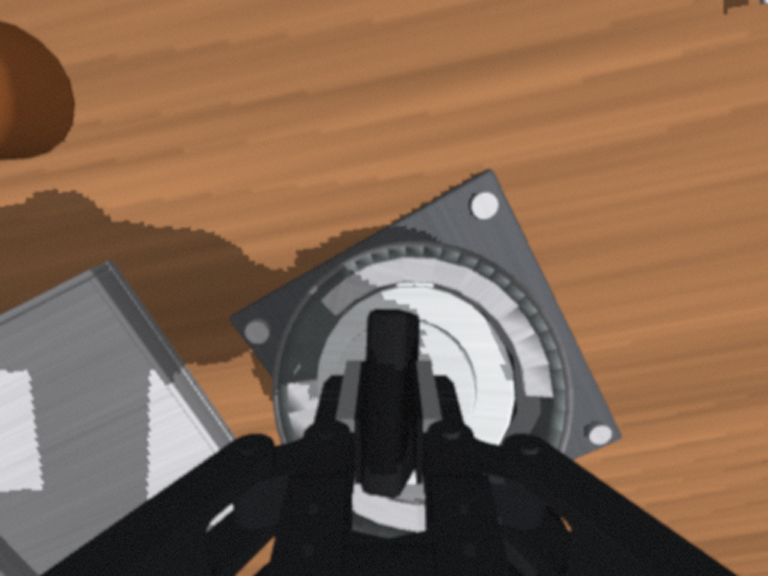

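```bash
python3 -m crank '[0,0,0,5,0.9, 0,0,0,5,0.9, 0,0,0,5,0.9,0,0,0,5,0.9, 0,0,0,5,0.9,0,0,0,5,0.9, 0,0,0,5,0.9,0,0,0,5,0.9, 0,0,0,5,0.9, 0,0,0,0,0.9]'
python3 - <<'E'
from h import *
s=status.state();print(s['t'],s['tool_pos'],s['gripper_width'],s['ft_force'],s['wrist_torque'],s['joints'])
save('wrist','w7')
E
```

```text
t: 7.25
tool_pos: [580.4, 66.7, 97.5]
tool_rot: [0.203, 0.68, 0.205, -0.675]
ft_force: [0.8, 6.2, 15.3]
gripper_width: 12.7
7.25 [580.43248238  66.69178635  97.49178631] 12.689901724098593 [ 0.84307401  6.17241227 15.3360379 ] [ 1.48078312  0.60807245 -0.73010616] [-0.07905897  0.4564218   1.64873184  0.00530165  1.0306196   0.9038325 ]
```

View pics/w7.png

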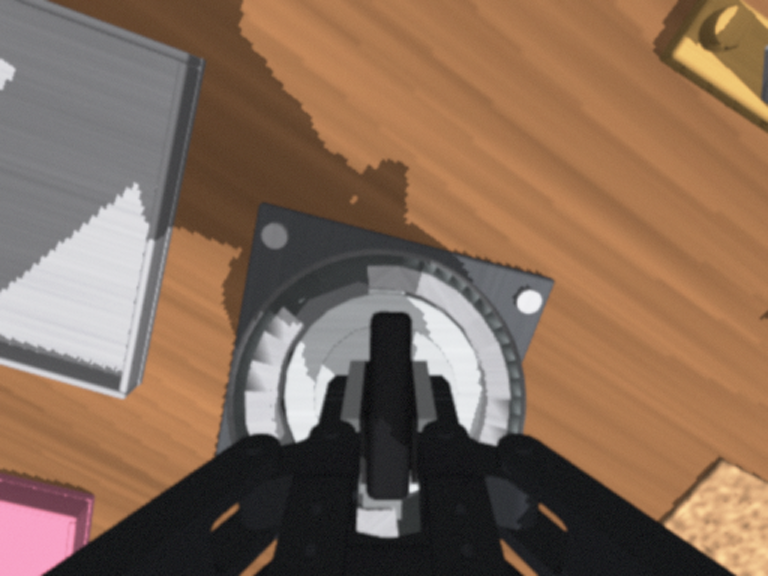

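```bash
python3 -m crank '[0,0,0,5,0.9, 0,0,0,5,0.9, 0,0,0,5,0.9,0,0,0,5,0.9, 0,0,0,0,0.9]'
python3 - <<'E'
from h import *
s=status.state();print(s['t'],s['tool_pos'],s['gripper_width'],s['ft_force'],s['wrist_torque'])
save('wrist','w8')
E
```

```text
t: 7.8
tool_pos: [580.2, 68.6, 99.0]
tool_rot: [0.316, 0.635, 0.319, -0.629]
ft_force: [-3.4, 13.1, 26.9]
gripper_width: 13.1
7.8 [580.18674365  68.63365121  99.00449966] 13.086703205844264 [-3.4297727  13.09846098 26.86322901] [ 2.80089568  1.55470301 -2.00428686]
```

View pics/w8.png

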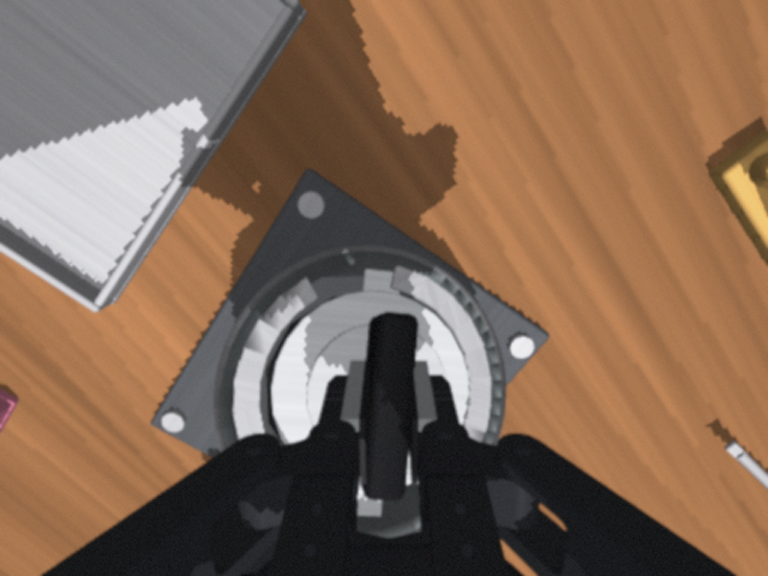

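```bash
python3 -m crank '[0,0,0,0,0.9, 0,0,0,0,0.9]' 20
python3 - <<'E'
from h import *
s=status.state();print(s['t'],s['tool_pos'],s['gripper_width'],s['ft_force'],s['wrist_torque'])
E
python3 -m crank '[0,0,0,4,0.9, 0,0,0,4,0.9, 0,0,0,0,0.9]'
python3 - <<'E'
from h import *
s=status.state();print(s['t'],s['tool_pos'],s['gripper_width'],s['ft_force'],s['wrist_torque'])
save('wrist','w9')
E
```

```text
t: 8.05
tool_pos: [580.2, 68.7, 99.0]
tool_rot: [0.315, 0.635, 0.318, -0.629]
ft_force: [-3.2, 12.1, 26.5]
gripper_width: 13.0
8.05 [580.19958829  68.703103    98.9771142 ] 13.037562441824786 [-3.21684704 12.07405177 26.5263283 ] [ 2.72946153  1.52686452 -1.90146647]
t: 8.35
tool_pos: [580.2, 69.9, 99.9]
tool_rot: [0.359, 0.612, 0.362, -0.604]
ft_force: [-4.2, 16.9, 32.9]
gripper_width: 12.7
8.35 [580.18910731  69.85164243  99.90515636] 12.738459707222525 [-4.15503469 16.87363927 32.91180016] [ 3.61027019  1.96320408 -1.55627319]
```

View pics/w9.png

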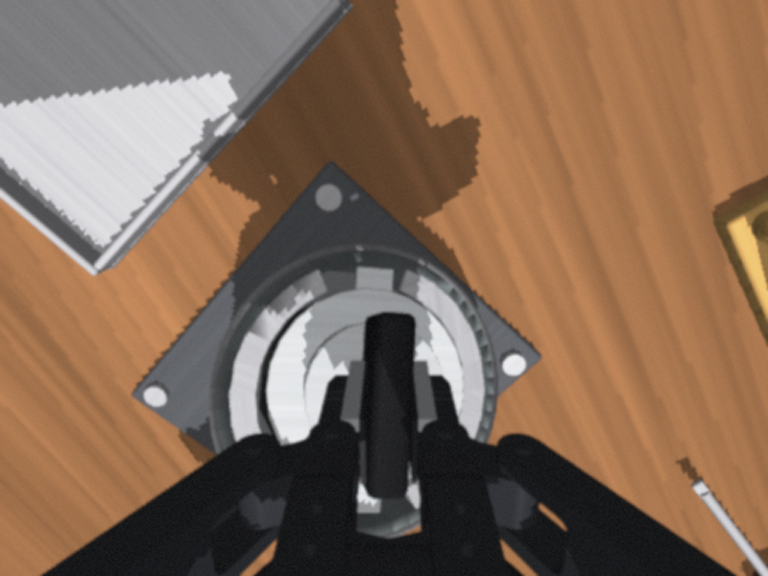

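```bash
python3 -m crank '[0,0,0,0,0.72, 0,0,0,0,0.72, 0,0,0,0,0.72]'
python3 - <<'E'
from h import *
s=status.state();print(s['t'],s['tool_pos'],s['gripper_width'],s['ft_force'],s['wrist_torque'])
save('wrist','w10');save('scene','s10')
a=cv2.imread('pics/s10_raw.png')[120:280,220:380];cv2.imwrite('pics/s10c.png',cv2.resize(a,None,fx=3.6,fy=3.6,interpolation=2))
E
```

```text
t: 8.7
tool_pos: [581.3, 66.1, 96.7]
tool_rot: [0.362, 0.61, 0.361, -0.605]
ft_force: [4.6, 4.7, 6.5]
gripper_width: 23.7
8.7 [581.25567037  66.13718117  96.73803699] 23.695657858025324 [4.63831348 4.70016475 6.50330677] [ 0.71772889 -0.64247579 -0.00449141]
```

View pics/w10.png

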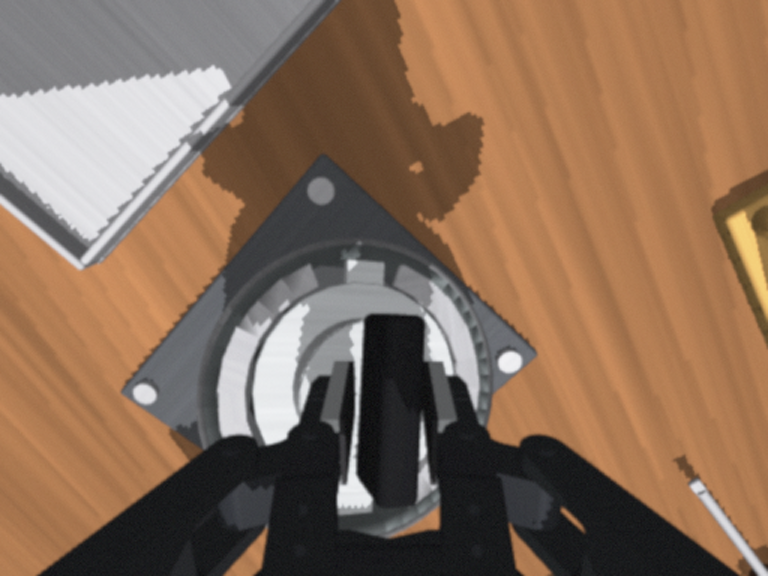

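View pics/s10c.png

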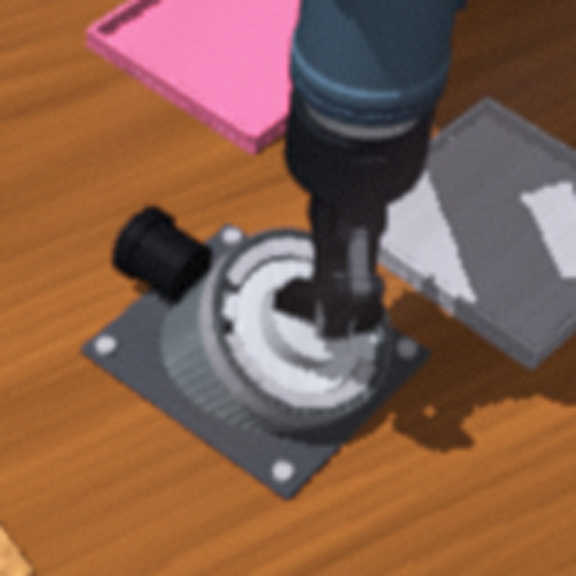

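```bash
python3 -m crank '[0.002,0.0005,0.006,0,0.72, 0,0,0,0,0.72,0,0,0,0,0.95,0,0,0,0,0.95,0,0,0,0,0.95]' 25
python3 - <<'E'
from h import *
s=status.state();print(s['t'],s['tool_pos'],s['gripper_width'],s['ft_force'],s['wrist_torque'])
save('wrist','w11')
E
```

```text
t: 9.3
tool_pos: [581.3, 65.8, 101.2]
tool_rot: [0.362, 0.609, 0.361, -0.606]
ft_force: [6.0, 2.0, 4.9]
gripper_width: 19.3
9.3 [581.34863979  65.81121513 101.20277539] 19.335996155475097 [6.04990873 1.98269153 4.88416481] [ 0.60054886 -0.71554829 -0.27417827]
```

View pics/w11.png

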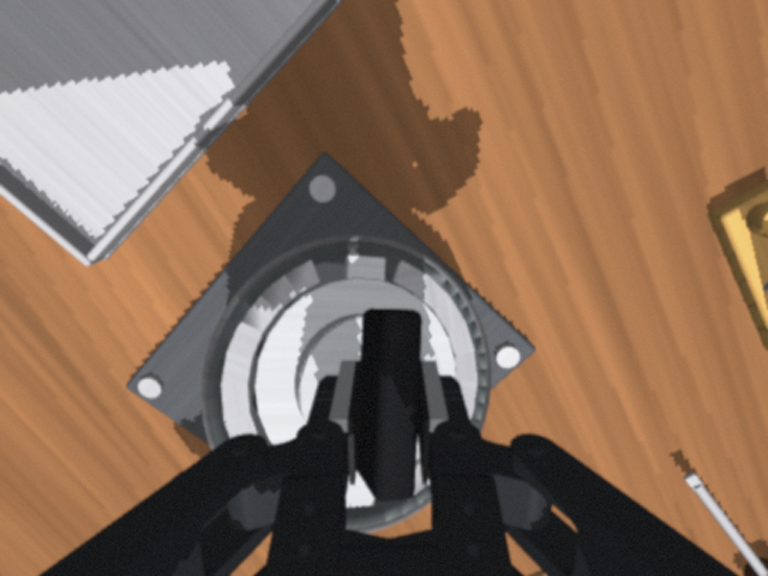

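```bash
python3 -m crank '[0.0013,0.0005,0.0026,0,0.95, 0.0013,0.0005,0.0026,0,0.95, 0.0013,0.0005,0.0026,0,0.95, 0.0013,0.0005,0.0026,0,0.95,0,0,0,0,0.95]' 30
python3 - <<'E'
from h import *
s=status.state();print(s['t'],s['tool_pos'],s['gripper_width'],s['ft_force'],s['wrist_torque'])
save('wrist','w12')
E
```

```text
t: 9.85
tool_pos: [584.6, 67.0, 110.6]
tool_rot: [-0.362, -0.607, -0.362, 0.608]
ft_force: [-0.8, 0.6, -0.9]
gripper_width: 13.5
9.85 [584.58986842  66.98777863 110.63140571] 13.455200576597976 [-0.82042277  0.57230153 -0.93721748] [0.11950149 0.12076467 0.0303384 ]
```

View pics/w12.png

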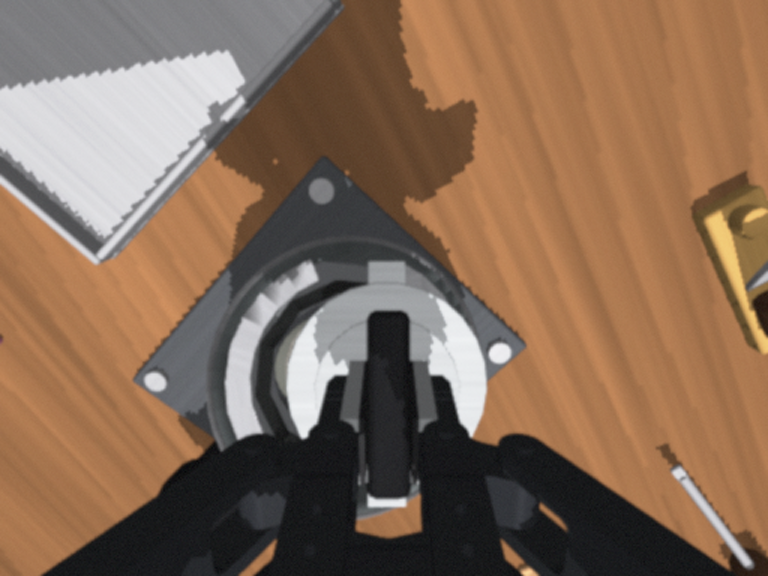

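```bash
python3 -m crank '[0.004,0.0015,0.01,0,0.95, 0.004,0.0015,0.01,0,0.95, 0,0,0.02,0,0.95, 0,0,0.025,0,0.95, 0,-0.01,0.02,0,0.95, -0.005,-0.025,0,0,0.95, -0.006,-0.035,0,0,0.95, -0.007,-0.04,0,0,0.95, -0.007,-0.04,0,0,0.95, -0.007,-0.04,0,0,0.95,-0.007,-0.04,0,0,0.95,-0.007,-0.035,0,0,0.95]' 40
python3 -m crank '[-0.007,-0.025,0,0,0.95,-0.005,-0.015,0,0,0.95,-0.003,-0.005,0,0,0.95,0,0,0,0,0.95]'
python3 - <<'E'
from h import *
s=status.state();print(s['t'],s['tool_pos'],s['gripper_width'],s['ft_force'],s['wrist_torque'])
save('wrist','w13');save('scene','s13')
for q in ['mat']:
    print(q,[(np.round(r['uv'],1).tolist(),round(r['conf'],2)) for r in vision.spot_point('wrist',q)][:4])
E
```

```text
t: 11.1
tool_pos: [547.2, -197.3, 197.0]
tool_rot: [0.362, 0.608, 0.361, -0.608]
ft_force: [0.2, 0.1, -1.9]
gripper_width: 13.3
t: 11.5
tool_pos: [532.1, -239.8, 196.2]
tool_rot: [0.362, 0.608, 0.362, -0.608]
ft_force: [0.3, 0.3, -0.5]
gripper_width: 13.0
11.5 [ 532.11049555 -239.83308446  196.20443191] 13.049312567671963 [ 0.26133542  0.30424724 -0.49101441] [-0.00487004 -0.04186464  0.00042596]
mat [([255.2, 177.0], 0.87)]
```

View pics/w13.png

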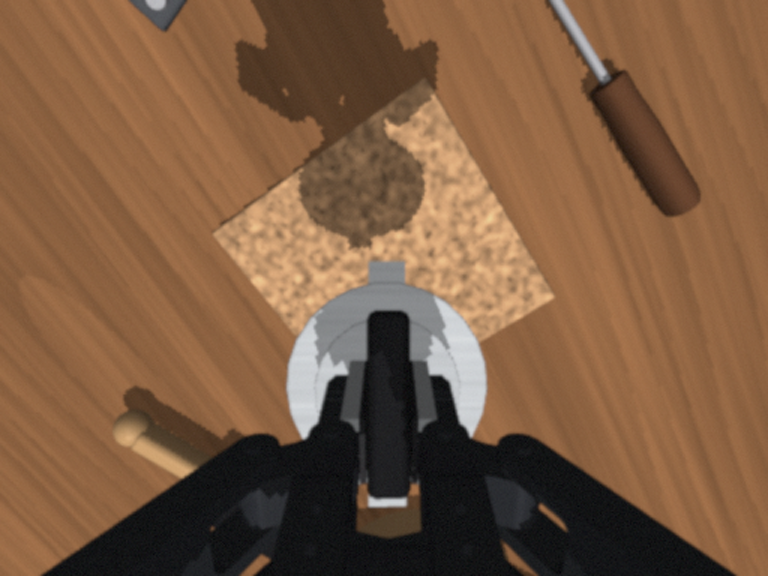

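View pics/s13.png

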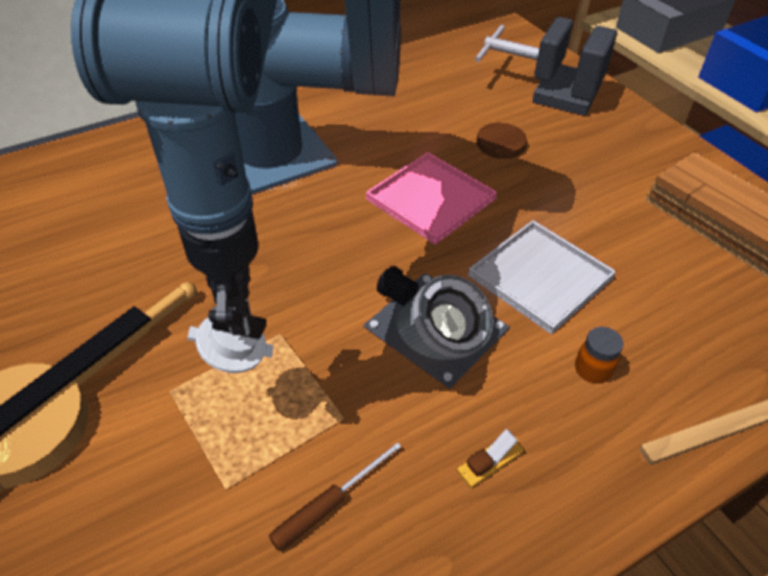

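Run:
```python
from h import *
print(atz('wrist',(255.3,177),4), [atz('wrist',(u/1.5,v/1.5),4)[:2].round(0).tolist() for u,v in [(428,78),(553,296),(213,235)]])
a=cv2.imread('pics/s13_raw.png')[170:260,100:200];cv2.imwrite('pics/s13c.png',cv2.resize(a,None,fx=6,fy=6,interpolation=2))
```

```text
[ 526.50511535 -242.40354519    4.        ] [[611.0, -148.0], [626.0, -323.0], [432.0, -166.0]]
```

View pics/s13c.png

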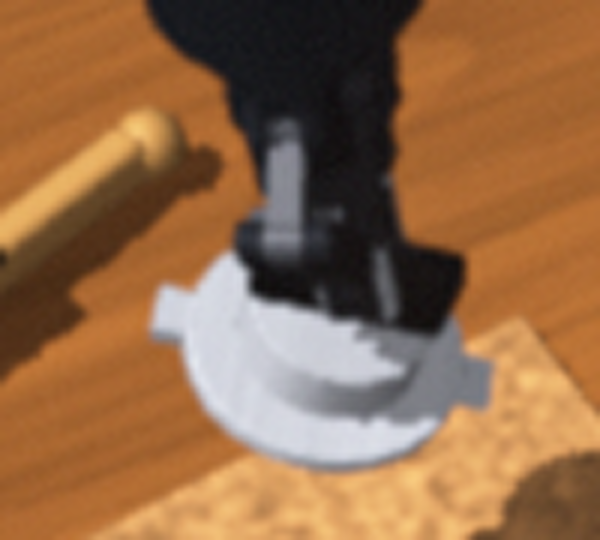

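```bash
python3 -m crank '[-0.001,-0.001,-0.025,0,0.95, -0.001,-0.001,-0.03,0,0.95, -0.001,-0.001,-0.03,0,0.95,-0.001,-0.001,-0.02,0,0.95,0,0,0,0,0.95]' 40
python3 -m crank '[0,0,-0.004,0,0.95, 0,0,-0.004,0,0.95, 0,0,-0.004,0,0.95,0,0,-0.004,0,0.95]' 20
python3 - <<'E'
from h import *
s=status.state();print(s['t'],s['tool_pos'],s['gripper_width'],s['ft_force'],s['wrist_torque'])
save('scene','s14')
a=cv2.imread('pics/s14_raw.png')[190:290,100:220];cv2.imwrite('pics/s14c.png',cv2.resize(a,None,fx=6,fy=6,interpolation=2))
E
```

```text
t: 12.15
tool_pos: [526.7, -241.2, 88.0]
tool_rot: [-0.36, -0.606, -0.365, 0.608]
ft_force: [-1.4, 0.0, -1.8]
gripper_width: 13.2
t: 12.55
tool_pos: [529.0, -244.6, 76.4]
tool_rot: [0.363, 0.608, 0.361, -0.607]
ft_force: [-6.5, -3.8, 23.8]
gripper_width: 12.7
12.55 [ 529.04696256 -244.6096242    76.39890628] 12.708446867436084 [-6.51425274 -3.81339336 23.76369509] [-0.22546316  1.15581916  0.10160445]
```

View pics/s14c.png

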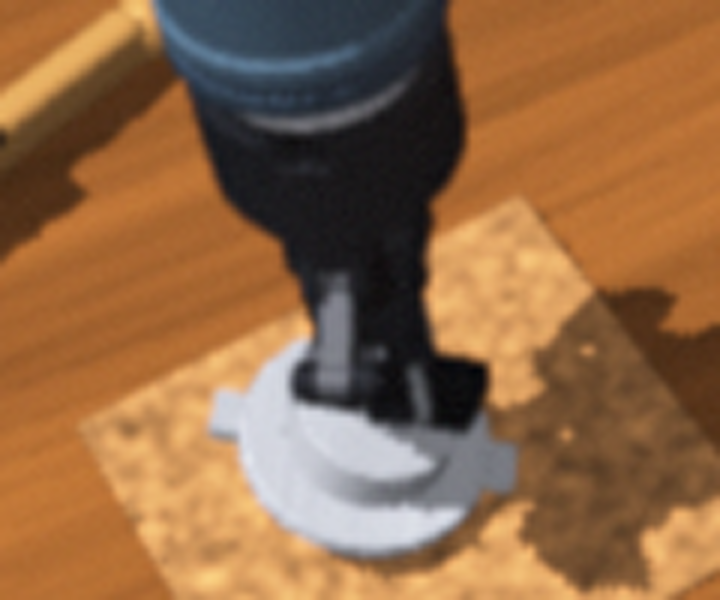

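```bash
python3 -m crank '[0,0,0.003,0,0.85, 0,0,0,0,0.7, 0,0,0,0,0.5,0,0,0,0,0.4,0,0,0,0,0.4]' 20
python3 - <<'E'
from h import *
s=status.state();print(s['t'],s['tool_pos'],s['gripper_width'],s['ft_force'],s['wrist_torque'])
save('scene','s15');save('wrist','w15')
a=cv2.imread('pics/s15_raw.png')[190:290,100:220];cv2.imwrite('pics/s15c.png',cv2.resize(a,None,fx=6,fy=6,interpolation=2))
E
```

```text
t: 13.1
tool_pos: [528.3, -243.8, 77.9]
tool_rot: [-0.362, -0.607, -0.362, 0.608]
ft_force: [0.6, 0.1, 0.5]
gripper_width: 51.5
13.1 [ 528.26196102 -243.75584136   77.93906044] 51.533676912062305 [0.56381517 0.12846415 0.50042729] [ 0.04845881 -0.04660182 -0.00073585]
```

View pics/s15c.png

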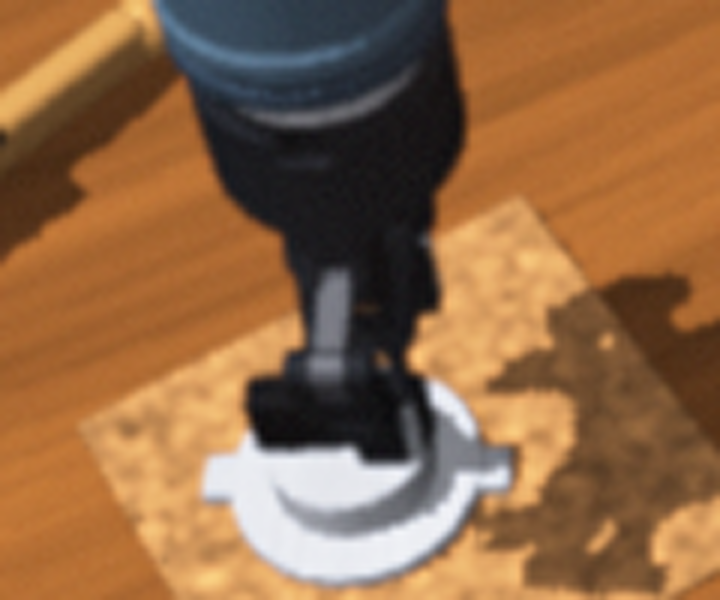

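View pics/w15.png

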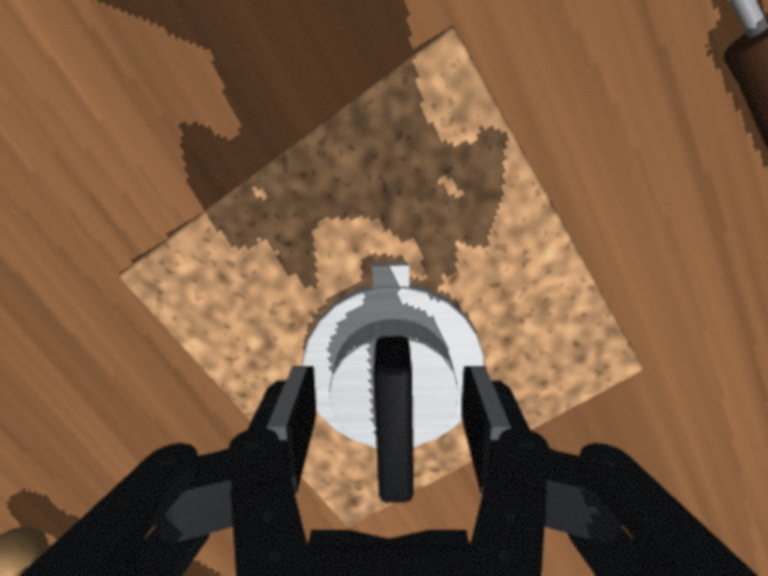

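```bash
python3 -m crank '[0,0,0.03,0,0.4, 0,0,0.045,0,0.4, 0,0.01,0.045,0,0.4, 0.004,0.03,0.01,-7,0.4,0.004,0.042,0,-7,0.4,0.005,0.042,0,-7,0.4,0.005,0.042,0,-7,0.4,0.005,0.042,0,-7,0.4,0.005,0.04,0,-6.5,0.4,0.004,0.03,0,0,0.4,0.002,0.015,0,0,0.4,0,0,0,0,0.4]'
python3 - <<'E'
from h import *
s=status.state();print(s['t'],s['tool_pos'],s['gripper_width'],s['ft_force'])
E
python3 -m crank '[0,0,0,0,0.4,0,0,0,0,0.4]'
python3 - <<'E'
from h import *
s=status.state();print(s['t'],s['tool_pos'])
save('wrist','w16');save('top','t16')
for q in ['fin_top','rim','insert','mouth']:
    print(q,[(np.round(r['uv'],1).tolist(),round(r['conf'],2)) for r in vision.spot_point('wrist',q)][:4])
print([(np.round(r['uv'],1).tolist(),round(r['conf'],2)) for r in vision.spot_point('top','cover')],)
s=status.state();print(s['t'],s['tool_pos'])
E
```

```text
t: 14.4
tool_pos: [562.3, 50.7, 207.9]
tool_rot: [-0.124, -0.696, -0.124, 0.696]
ft_force: [-0.1, -0.7, -0.5]
gripper_width: 51.4
14.4 [562.2657496   50.72006238 207.92202792] 51.41907391351367 [-0.0545021  -0.68317402 -0.48361831]
t: 14.6
tool_pos: [562.3, 47.7, 207.9]
tool_rot: [-0.123, -0.696, -0.123, 0.696]
ft_force: [0.3, 0.5, 0.3]
gripper_width: 51.1
14.6 [562.28052671  47.66747545 207.94052241]
fin_top [([247.9, 174.1], 0.61)]
rim []
insert [([245.7, 181.5], 0.92), ([63.9, 133.3], 0.67)]
mouth []
[([341.8, 196.0], 0.98), ([163.4, 188.8], 0.7)]
14.95 [562.31601445  48.64683086 208.04392953]
```

View pics/w16.png

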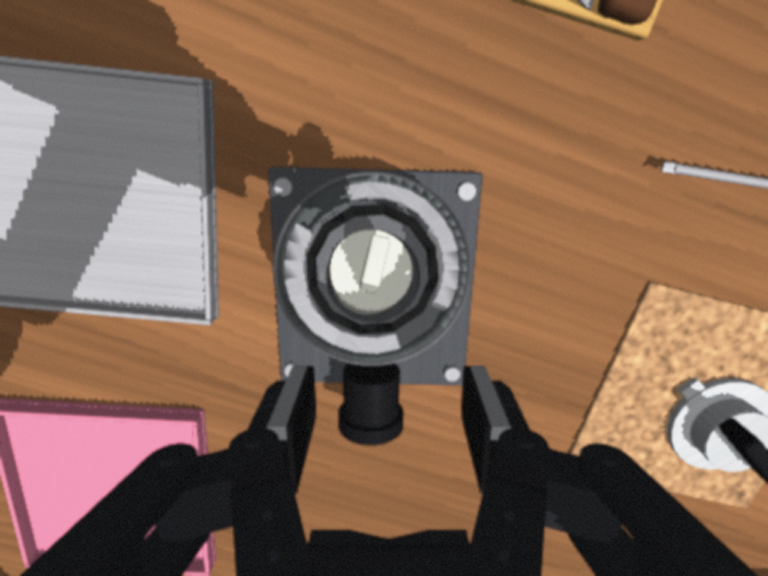

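View pics/t16.png

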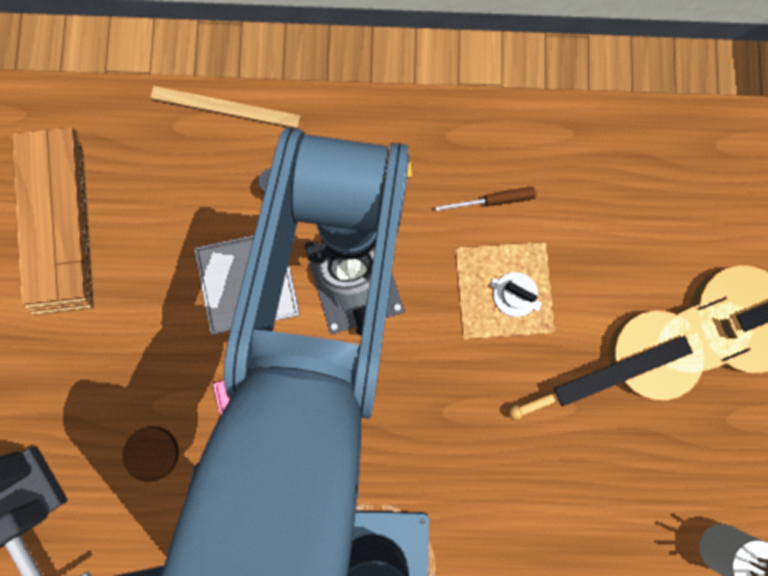

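Run:
```python
import cv2
a=cv2.imread('pics/w16_raw.png')[130:235,190:305];cv2.imwrite('pics/w16c.png',cv2.resize(a,None,fx=5.5,fy=5.5,interpolation=2))
```

```text
(no output)
```

View pics/w16c.png

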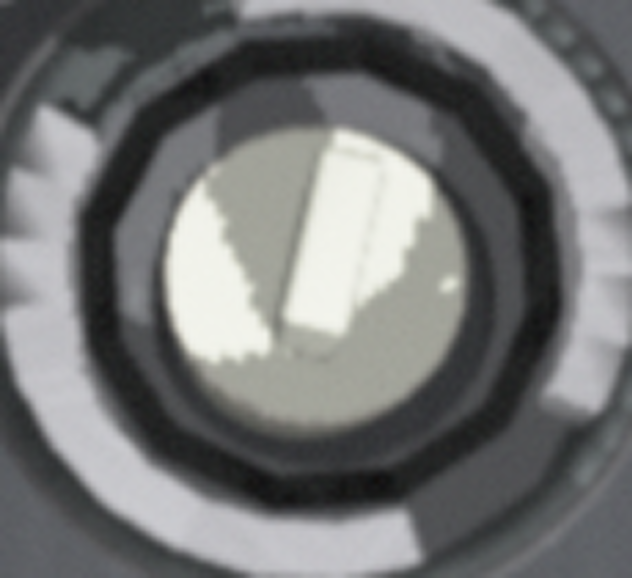

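Run:
```python
from h import *
f=lambda u,v:(190+u/5.5,130+v/5.5)
A=atz('wrist',f(353,150),49.7);B=atz('wrist',f(317,328),64.7);d=A-B
print(A,B,(A+B)/2,np.linalg.norm(d),np.degrees(np.arctan2(d[1],d[0])))
from scipy.spatial.transform import Rotation as R
s=status.state();q=s['tool_rot'];m=R.from_quat([q[1],q[2],q[3],q[0]]).as_matrix();print('jaw az',np.degrees(np.arctan2(m[1,1],m[0,1])),s['tool_pos'])
for a,b in [((325,145),(285,318)),((382,155),(350,335))]:
    p=atz('wrist',f(*a),49.7);r=atz('wrist',f(*b),64.7);e=p-r;print(np.degrees(np.arctan2(e[1],e[0])))
```

```text
[582.33053778  60.33139734  49.7       ] [554.66455971  56.6622627   64.7       ] [568.49754874  58.49683002  57.2       ] 31.68389009399276 7.554630349490648
jaw az -69.98422597539746 [562.31601445  48.64683086 208.04392953]
5.983473141763936
8.863134810130955
```

```bash
python3 -m crank '[0,0.005,-0.04,-6,0.69,0,0.0045,-0.04,-6.5,0.69,0,0,-0.028,0,0.69,0,0,0,0,0.69,0,0,0,0,0.69,0,0,0,0,0.69]'
python3 - <<'E'
from h import *
s=status.state();print(s['t'],s['tool_pos'],s['gripper_width'])
save('wrist','w17')
E
```

```text
t: 15.55
tool_pos: [563.8, 58.5, 102.0]
tool_rot: [0.047, 0.707, 0.046, -0.704]
ft_force: [1.0, -0.7, -0.3]
gripper_width: 26.4
15.55 [563.82227046  58.46355598 102.00757212] 26.399874432513027
```

View pics/w17.png

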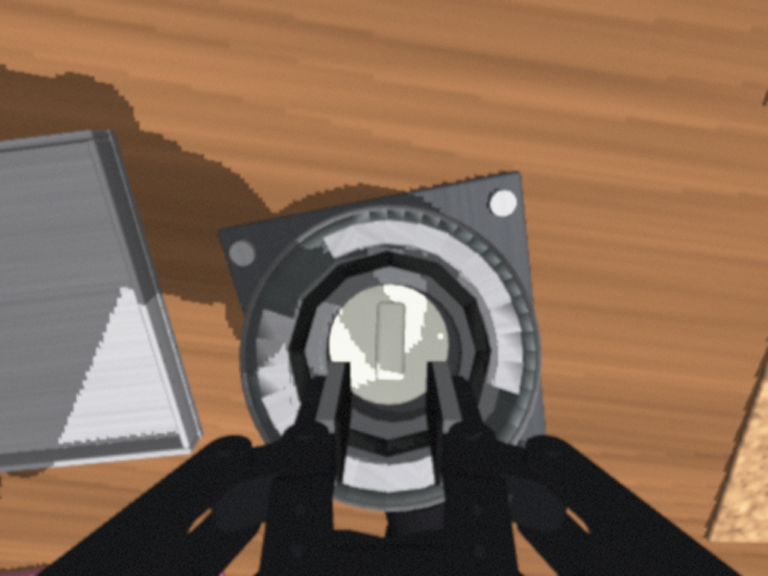

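```bash
python3 - <<'E'
from h import *
A=atz('wrist',(391.5/1.5,303/1.5),49.7);B=atz('wrist',(389.5/1.5,377/1.5),64.7);d=A-B
print(A,B,(A+B)/2,np.linalg.norm(d),np.degrees(np.arctan2(d[1],d[0])),status.state()['tool_pos'])
E
python3 -m crank '[-0.001,0,-0.02,0,0.69,0,0,-0.015,0,0.69,0,0,-0.01,0,0.69,0,0,0,0,0.69]'
python3 - <<'E'
from h import *
s=status.state();print(s['t'],s['tool_pos'],s['gripper_width'],s['ft_force'])
save('wrist','w18')
E
```

```text
[581.87006404  59.3163218   49.7       ] [555.87321719  56.75253847  64.7       ] [568.87164062  58.03443014  57.2       ] 30.12323075505617 5.632241053298902 [563.87581328  58.49831631 102.14166827]
t: 16.0
tool_pos: [561.1, 58.7, 54.8]
tool_rot: [-0.047, -0.705, -0.047, 0.706]
ft_force: [-0.5, 0.7, 0.2]
gripper_width: 26.3
16.0 [561.08391836  58.67797921  54.81500922] 26.34287028149357 [-0.51882752  0.7127017   0.2066962 ]
```

View pics/w18.png

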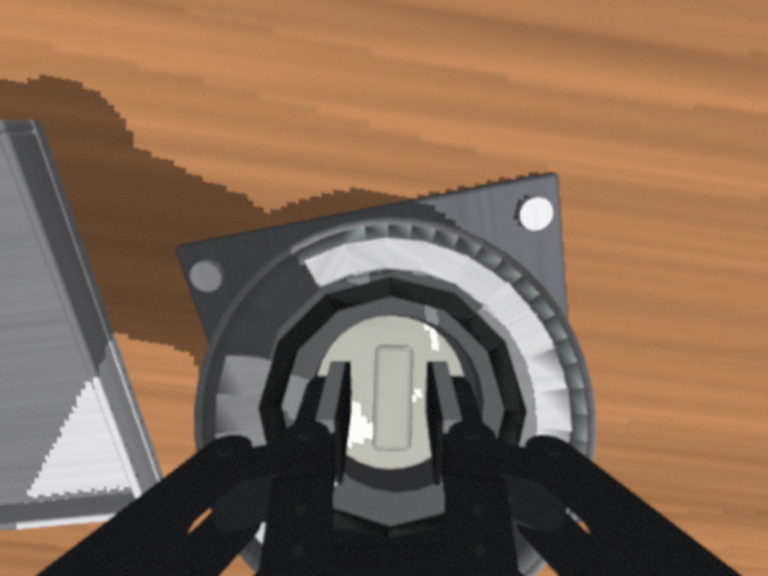

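```bash
python3 -m crank '[0,0,0,0,1,0,0,0,0,1,0,0,0,0,1,0,0,0,0,1]' 60
python3 -m crank '[0.0022,0.0006,0.0045,0,1,0.0022,0.0006,0.0045,0,1,0,0,0,0,1]'
python3 - <<'E'
from h import *
s=status.state();print(s['t'],s['tool_pos'],s['gripper_width'],s['ft_force'],s['wrist_torque'])
save('wrist','w19')
E
```

```text
t: 16.45
tool_pos: [562.1, 58.4, 56.0]
tool_rot: [0.047, 0.706, 0.046, -0.705]
ft_force: [-0.5, -2.7, 4.6]
gripper_width: 10.7
t: 16.75
tool_pos: [566.2, 60.1, 64.6]
tool_rot: [0.047, 0.706, 0.047, -0.705]
ft_force: [-0.7, -0.4, 0.4]
gripper_width: 10.5
16.75 [566.21822189  60.057892    64.58509915] 10.493263820333333 [-0.65773746 -0.42699981  0.37705694] [-0.10618095 -0.00180562 -0.032759  ]
```

View pics/w19.png

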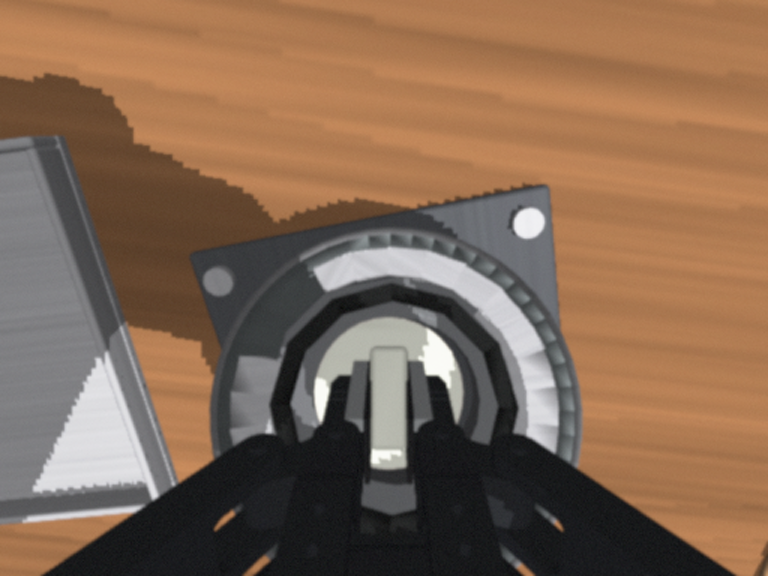

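```bash
python3 -m crank '[0.004,0.0013,0.008,0,1,0.004,0.0013,0.008,0,1,0.004,0.0013,0.008,0,1,0,0,0,0,1]'
python3 -m crank '[0.0045,0.0015,0.0088,0,1,0.0045,0.0015,0.0088,0,1,0.0045,0.0015,0.0088,0,1,0.0045,0.0015,0.0088,0,1,0,0,0,0,1]'
python3 -m crank '[0.0045,0.0015,0.0088,0,1,0.0045,0.0015,0.0088,0,1,0.0045,0.0015,0.0088,0,1,0,0,0.02,0,1,0,0,0.03,0,1,0,0,0.02,0,1,0,0,0,0,1]'
python3 - <<'E'
from h import *
s=status.state();print(s['t'],s['tool_pos'],s['gripper_width'],s['ft_force'],s['wrist_torque'])
save('wrist','w20');save('scene','s20')
E
```

```text
t: 17.2
tool_pos: [579.7, 64.0, 89.9]
tool_rot: [0.047, 0.707, 0.047, -0.704]
ft_force: [0.4, -0.0, -1.8]
gripper_width: 10.8
t: 17.7
tool_pos: [597.5, 69.9, 125.1]
tool_rot: [0.047, 0.707, 0.047, -0.704]
ft_force: [0.1, 0.6, -1.5]
gripper_width: 10.6
t: 18.4
tool_pos: [611.4, 74.3, 223.7]
tool_rot: [0.047, 0.708, 0.046, -0.703]
ft_force: [0.1, -0.6, -1.6]
gripper_width: 10.7
18.4 [611.40165971  74.33986066 223.74180733] 10.650411775282901 [ 0.07038009 -0.59023321 -1.59529761] [-0.02626644 -0.04508632  0.05572357]
```

View pics/s20.png

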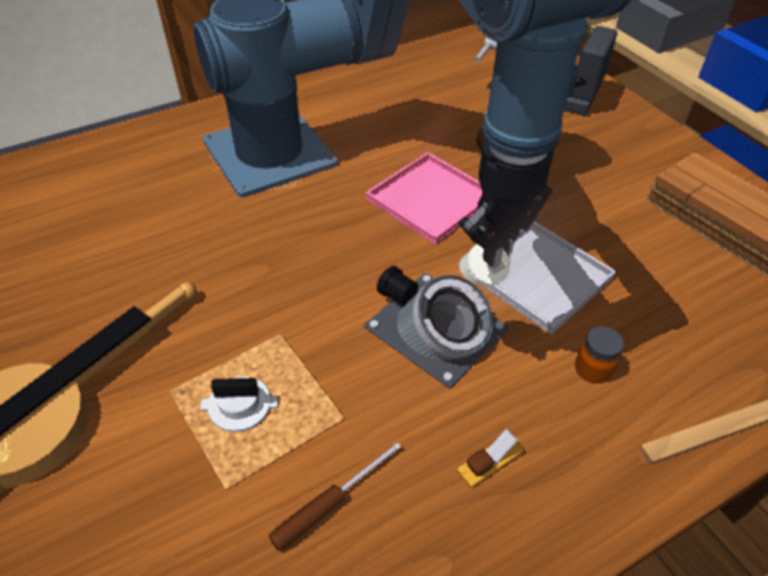

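View pics/w20.png

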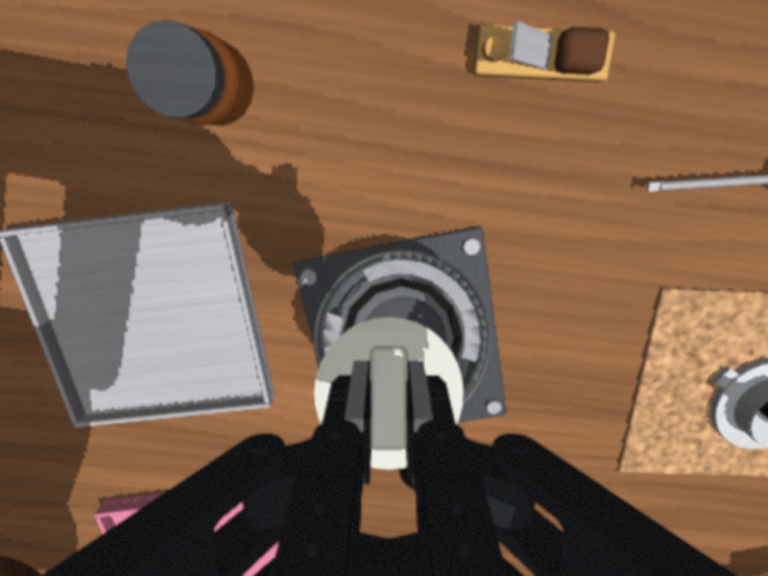

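```bash
python3 -m crank '[-0.006,0.015,0,0,1,-0.01,0.03,0,0,1,-0.01,0.035,0,0,1,-0.012,0.035,0,0,1,-0.012,0.035,-0.01,0,1,-0.01,0.022,-0.025,0,1,-0.006,0.0134,-0.03,0,1,0,0,-0.03,0,1,0,0,-0.02,0,1,0,0,0,0,1,0,0,0,0,1]'
python3 - <<'E'
from h import *
s=status.state();print(s['t'],s['tool_pos'],s['gripper_width'],s['ft_force'],s['wrist_torque'])
save('wrist','w21');save('scene','s21')
a=cv2.imread('pics/s21_raw.png')[110:240,290:430];cv2.imwrite('pics/s21c.png',cv2.resize(a,None,fx=4.5,fy=4.5,interpolation=2))
E
```

```text
t: 19.6
tool_pos: [542.2, 260.1, 103.8]
tool_rot: [-0.047, -0.705, -0.047, 0.706]
ft_force: [-0.3, 0.5, -0.1]
gripper_width: 11.1
19.6 [542.21161488 260.10255653 103.83894504] 11.106568888979933 [-0.25247822  0.45794249 -0.14359973] [ 0.01701988  0.01632501 -0.01942377]
```

View pics/s21c.png

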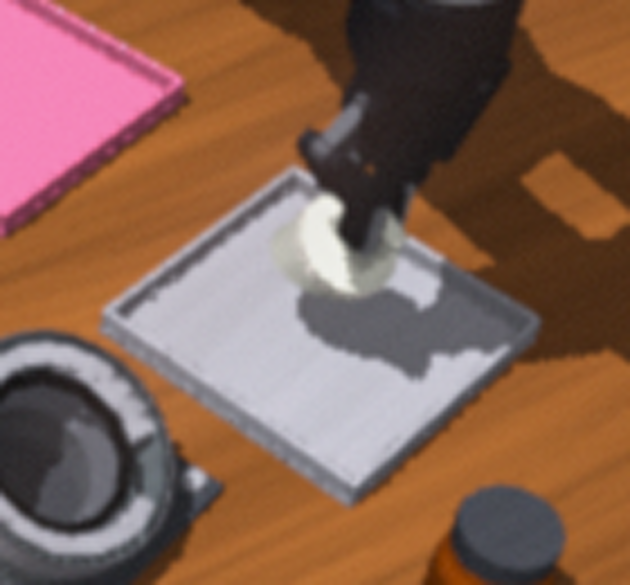

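View pics/w21.png

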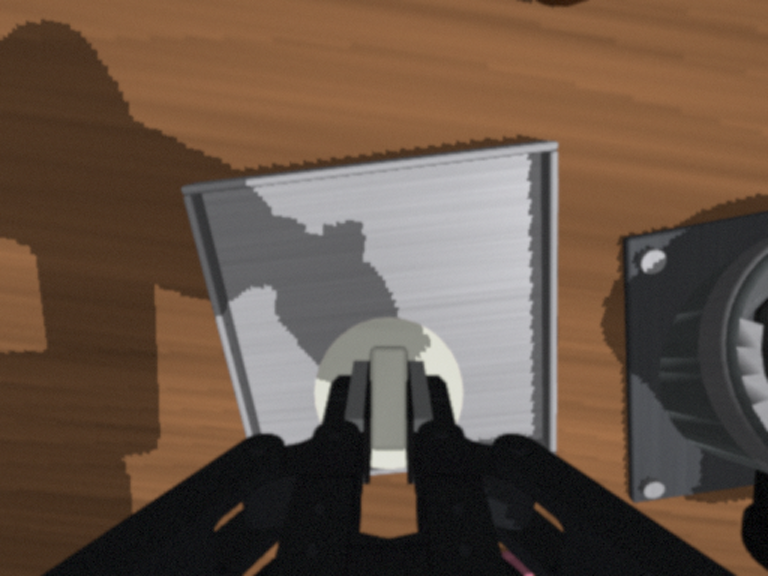

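```bash
python3 - <<'E'
from h import *
print([atz('wrist',(u/1.5,v/1.5),18)[:2].round(0).tolist() for u,v in [(183,188),(557,143),(557,450),(240,410)]],status.state()['tool_pos'])
E
python3 -m crank '[0.002,0,-0.015,0,1,0,0,-0.015,0,1,0,0,-0.008,0,1,0,0,-0.003,0,1,0,0,0,0,1,0,0,0,0,1]'
```

```text
[[592.0, 361.0], [633.0, 196.0], [474.0, 155.0], [476.0, 332.0]] [543.74424749 260.09891902 105.65344046]
t: 20.3
tool_pos: [545.6, 259.8, 64.1]
tool_rot: [0.047, 0.706, 0.047, -0.705]
ft_force: [-0.2, 0.6, -0.9]
gripper_width: 11.0
```

```bash
python3 -m crank '[0,0,-0.003,0,1,0,0,-0.002,0,1,0,0,-0.002,0,1,0,0,0,0,1]' 40
python3 -m crank '[0,0,-0.001,0,1,0,0,-0.001,0,1,0,0,0,0,1]'
python3 - <<'E'
from h import *
s=status.state();print(s['t'],s['tool_pos'],s['gripper_width'],s['ft_force'],s['wrist_torque'])
E
```

```text
t: 20.7
tool_pos: [545.0, 259.7, 56.3]
tool_rot: [-0.047, -0.705, -0.047, 0.706]
ft_force: [0.1, 0.1, -1.6]
gripper_width: 11.0
t: 21.0
tool_pos: [545.1, 259.7, 54.5]
tool_rot: [-0.047, -0.705, -0.047, 0.706]
ft_force: [0.1, 0.3, -2.1]
gripper_width: 10.7
21.0 [545.10113417 259.71896342  54.49407679] 10.669777069137087 [ 0.1135576   0.29882518 -2.14627366] [-0.00260637 -0.04654356  0.02154751]
```

```bash
python3 -m crank '[0,0,-0.001,0,1,0,0,0,0,1]'
python3 -m crank '[0,0,-0.001,0,1,0,0,0,0,1]'
python3 - <<'E'
from h import *
s=status.state();print(s['t'],s['tool_pos'],s['gripper_width'],s['ft_force'],s['wrist_torque'])
save('scene','s22')
a=cv2.imread('pics/s22_raw.png')[110:240,290:430];cv2.imwrite('pics/s22c.png',cv2.resize(a,None,fx=4.5,fy=4.5,interpolation=2))
E
```

```text
t: 21.2
tool_pos: [545.3, 259.8, 54.0]
tool_rot: [0.047, 0.706, 0.047, -0.705]
ft_force: [-1.1, -1.1, 1.7]
gripper_width: 10.6
t: 21.4
tool_pos: [545.3, 259.8, 54.0]
tool_rot: [0.047, 0.706, 0.047, -0.705]
ft_force: [-3.8, -1.5, 9.1]
gripper_width: 10.9
21.4 [545.34204282 259.75143889  53.96555535] 10.8679142193748 [-3.76532102 -1.47398681  9.09758089] [-0.15394683  0.55745446 -0.01329036]
```

View pics/s22c.png

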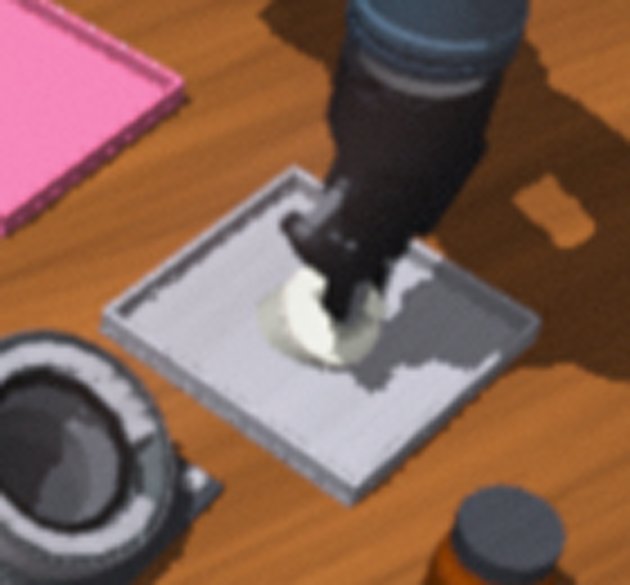

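```bash
python3 -m crank '[0,0,0.0008,0,0.9,0,0,0,0,0.8,0,0,0,0,0.69,0,0,0,0,0.69,0,0,0,0,0.69]' 20
python3 - <<'E'
from h import *
s=status.state();print(s['t'],s['tool_pos'],s['gripper_width'],s['ft_force'],s['wrist_torque'])
save('wrist','w23');save('scene','s23')
a=cv2.imread('pics/s23_raw.png')[110:240,290:430];cv2.imwrite('pics/s23c.png',cv2.resize(a,None,fx=4.5,fy=4.5,interpolation=2))
E
```

```text
t: 21.95
tool_pos: [545.2, 259.7, 53.2]
tool_rot: [-0.047, -0.706, -0.047, 0.706]
ft_force: [0.4, 0.2, -0.0]
gripper_width: 26.9
21.95 [545.18982652 259.69991822  53.22661548] 26.858823110341323 [ 0.38090901  0.15079725 -0.01231006] [-0.03332309  0.03060479  0.00060116]
```

View pics/w23.png

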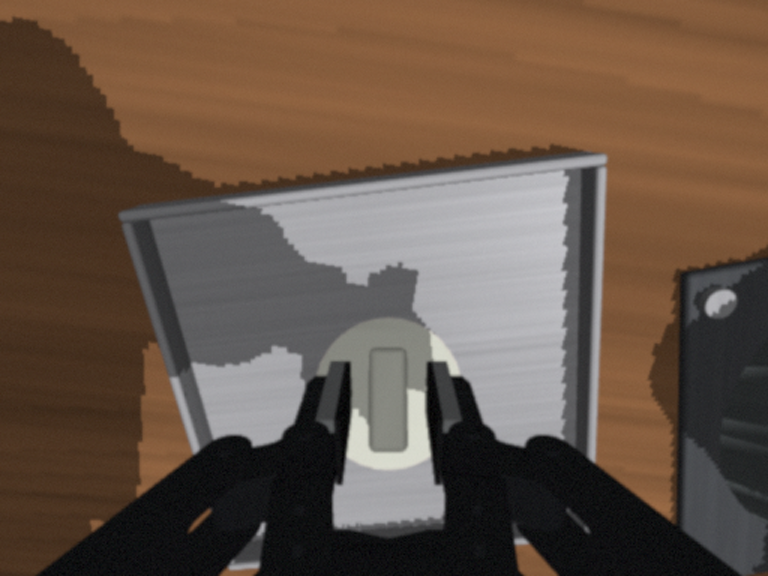

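View pics/s23c.png

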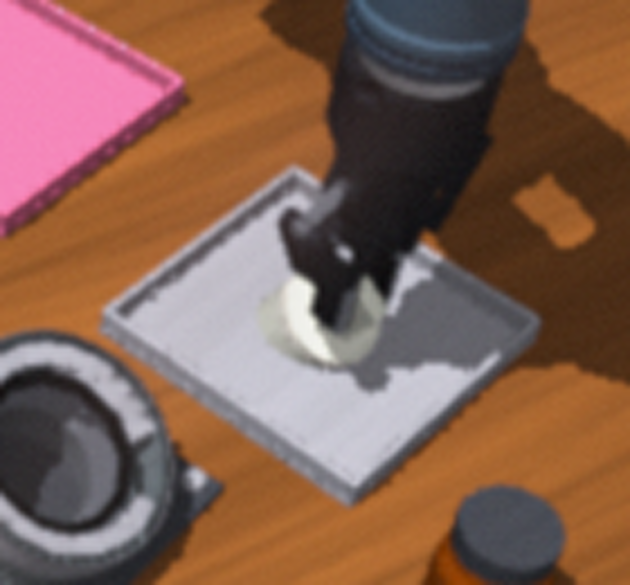

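```bash
python3 -m crank '[0,0,0.01,0,0.69,0,0,0.02,0,0.69,0,0,0.02,0,0.69,0,0,0,0,1,0,0,0,0,1,0,0,0,0,1,0,0,0,0,1]' 20
python3 - <<'E'
from h import *
s=status.state();print(s['t'],s['tool_pos'],s['gripper_width'],s['ft_force'],s['wrist_torque'])
save('wrist','w24');save('scene','s24')
a=cv2.imread('pics/s24_raw.png')[110:240,290:430];cv2.imwrite('pics/s24c.png',cv2.resize(a,None,fx=4.5,fy=4.5,interpolation=2))
E
```

```text
t: 22.75
tool_pos: [544.5, 259.5, 102.4]
tool_rot: [-0.047, -0.705, -0.046, 0.706]
ft_force: [-0.6, 0.6, -0.1]
gripper_width: -0.2
22.75 [544.46377495 259.49222176 102.4063691 ] -0.18302326907856928 [-0.64431806  0.60931976 -0.14680513] [ 0.0129147  -0.03087278 -0.03198941]
```

View pics/w24.png

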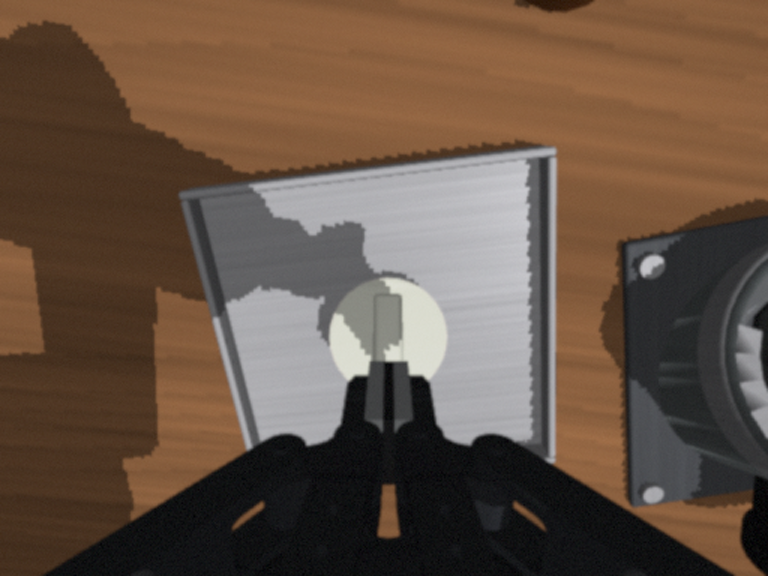

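View pics/s24c.png

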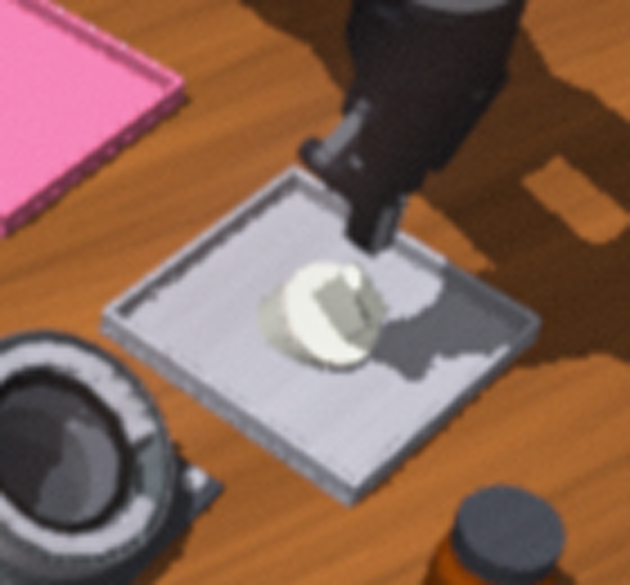

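```bash
python3 -m crank '[0,0,-0.008,0,1,0,0,-0.006,0,1,0,0,-0.003,0,1,0,0,0,0,1]'
python3 -m crank '[0,0,-0.001,0,1,0,0,0,0,1]'
python3 -m crank '[0,0,-0.001,0,1,0,0,0,0,1]'
```

```text
t: 23.25
tool_pos: [544.6, 259.5, 85.4]
tool_rot: [-0.047, -0.705, -0.047, 0.706]
ft_force: [-0.0, -0.2, -0.3]
gripper_width: -0.0
t: 23.45
tool_pos: [545.3, 259.7, 85.5]
tool_rot: [0.047, 0.706, 0.047, -0.705]
ft_force: [-0.9, -0.0, 0.7]
gripper_width: -0.0
t: 23.65
tool_pos: [545.2, 259.7, 84.5]
tool_rot: [0.047, 0.706, 0.047, -0.705]
ft_force: [0.4, 0.4, -0.5]
gripper_width: 0.2
```

```bash
for i in 1; do python3 -m crank '[0,0,-0.001,0,1,0,0,0,0,1]'; python3 -m crank '[0,0,-0.001,0,1,0,0,0,0,1]'; python3 -m crank '[0,0,-0.001,0,1,0,0,0,0,1]'; done
```

```text
t: 23.85
tool_pos: [545.1, 259.7, 83.4]
tool_rot: [-0.047, -0.706, -0.047, 0.706]
ft_force: [-0.3, 0.1, 0.3]
gripper_width: -0.1
t: 24.05
tool_pos: [545.1, 259.7, 82.3]
tool_rot: [-0.047, -0.705, -0.047, 0.706]
ft_force: [0.9, 0.0, 0.3]
gripper_width: 0.1
t: 24.25
tool_pos: [545.3, 259.7, 81.6]
tool_rot: [0.047, 0.706, 0.047, -0.705]
ft_force: [-0.3, -0.7, 1.9]
gripper_width: -0.1
```

Contact is beginning at the predicted height; one more small step to be clearly over 1 N.

```bash
python3 -m crank '[0,0,-0.0006,0,1,0,0,0,0,1,0,0,0,0,1]'
python3 - <<'E'
from h import *
s=status.state();print(s['t'],s['tool_pos'],s['ft_force'],s['wrist_torque'])
save('scene','s25');s=status.state();print(s['t'],s['ft_force'])
a=cv2.imread('pics/s25_raw.png')[110:240,290:430];cv2.imwrite('pics/s25c.png',cv2.resize(a,None,fx=4.5,fy=4.5,interpolation=2))
E
```

```text
t: 24.55
tool_pos: [545.4, 259.8, 81.4]
tool_rot: [0.047, 0.706, 0.047, -0.705]
ft_force: [-1.1, -0.2, 4.9]
gripper_width: 0.2
24.55 [545.36878639 259.78715157  81.40564792] [-1.09091188 -0.2439466   4.89774912] [-0.0074548   0.24419478  0.04281243]
24.6 [-1.81611217 -0.24594553  5.27572469]
```

View pics/s25c.png

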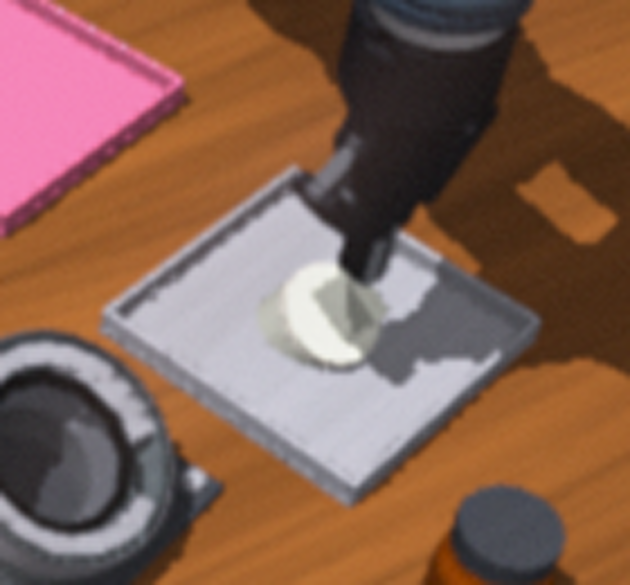

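5 N steady tap, the insert unmoved. Retreat upward and check everything.

```bash
python3 -m crank '[0,0,0.005,0,1,0,0,0.02,0,1,0,0,0.04,0,1,0,0,0.04,0,1,0,0,0.04,0,1,-0.01,0,0.03,0,1,0,0,0,0,1,0,0,0,0,1,0,0,0,0,1]'
python3 - <<'E'
from h import *
s=status.state();print(s['t'],s['tool_pos'],s['ft_force'])
save('scene','s26');save('top','t26');save('wrist','w26')
for c in ['scene','top']:
  for q in ['cover','mat','insert','tray_in']:
    print(c,q,[(np.round(r['uv'],1).tolist(),round(r['conf'],2)) for r in vision.spot_point(c,q)][:3])
E
```

```text
t: 25.5
tool_pos: [534.6, 259.5, 254.3]
tool_rot: [-0.047, -0.705, -0.046, 0.706]
ft_force: [-0.6, -0.5, 0.0]
gripper_width: 0.0
25.5 [534.55958517 259.46667523 254.30740822] [-0.55916616 -0.49189445  0.02648265]
scene cover [([158.1, 271.3], 0.61)]
scene mat [([172.0, 267.4], 0.97)]
scene insert [([360.2, 182.7], 0.9)]
scene tray_in [([284.9, 129.6], 0.8)]
top cover [([339.0, 196.4], 0.61)]
top mat [([335.9, 193.8], 0.77)]
top insert [([163.5, 190.6], 0.77), ([240.1, 187.8], 0.32)]
top tray_in [([178.3, 277.1], 0.94), ([165.1, 189.9], 0.64)]
```

View pics/s26.png

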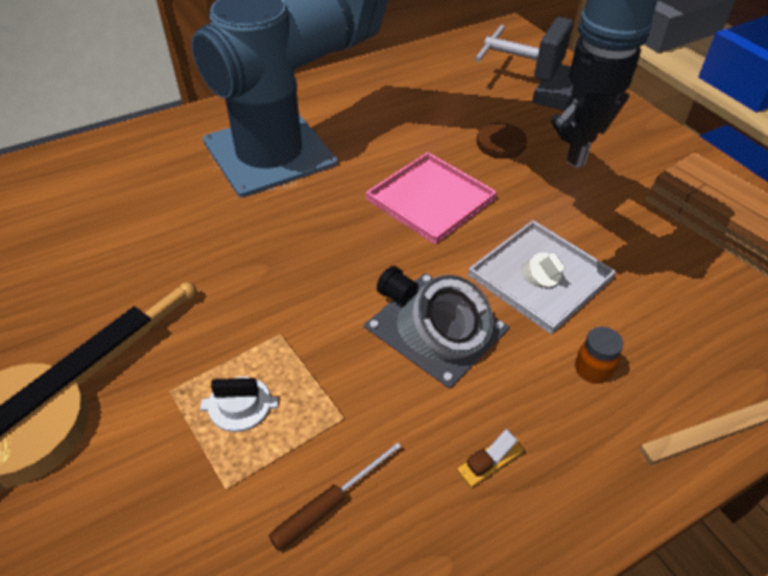

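View pics/t26.png

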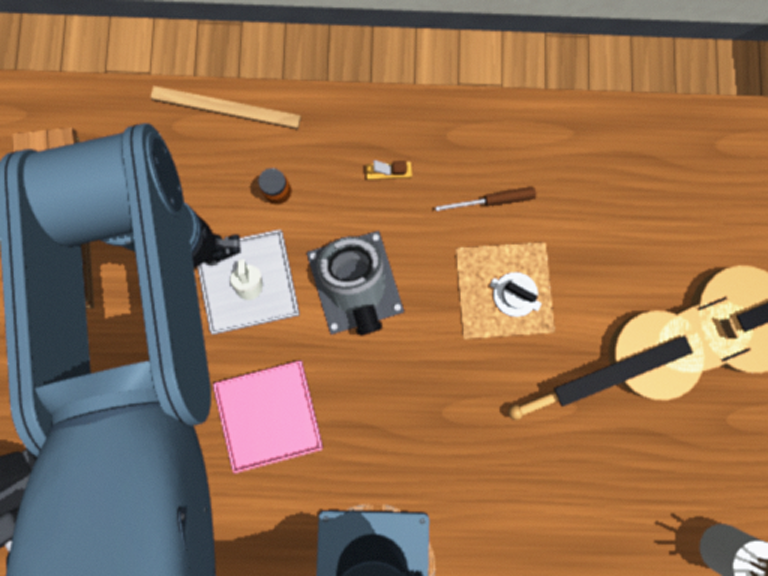

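View pics/w26.png

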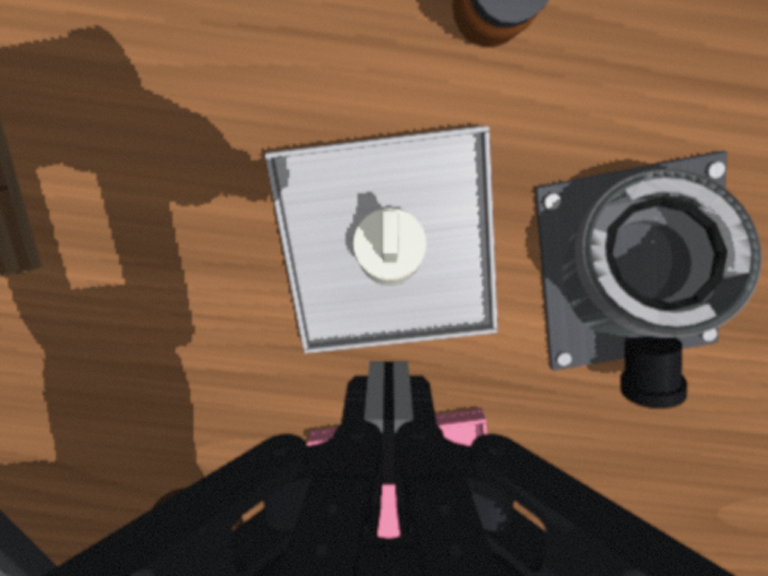

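Run:
```python
from h import *
print('cover',atz('top',(516/1.5,295/1.5),8),'mat',atz('top',(505.5/1.5,290/1.5),4))
print(ctrl.hand_in(),status.state()['t'])
```

```text
cover [ 517.80492794 -266.97034245    8.        ] mat [ 527.48004745 -247.28610861    4.        ]
the job is handed in; nothing more can be done
the job is handed in; nothing more can be done
```

The job is done and handed in at about 26 s of the 61 s allowed; no verdict is reported.

- **Cover:** I pressed it in by its bar and turned it about 78°, then pulled it out along the tube's axis. I set one edge down on the mat and let go, and it settled flat, bar up.
- **Insert:** I lifted it out by its fin and stood it on its slanted foot near the middle of the steel tray; contact force was about 9 N. I let go and tapped the top of the fin with shut fingertips at about 5 N. It did not rock.

Last checks:
- **Cover position:** it lies about 10 mm and 20 mm from the mat's centre along the two world axes, inside the 50 mm limit.
- **Insert:** it stands clear of the tray walls.
- **Bystanders:** the jar, gouge and finger plane look unmoved.
- **Robot:** the arm is about 170 mm clear above the bench parts and touches nothing.

Some readings disagreed or went differently than planned:
- The insert was turned about 11° from the canister's lean direction, so I matched the jaws to the fin instead.
- In the last 20° of the turn, with the bar clamped in the jaws, the wrist load rose to about 37 N and 4 Nm. It dropped once I loosened the grip.
- In the final views the network's best guess for the tray was the pink look-alike. I went by the steel tray's corners measured in the pictures.

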